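Clamp the cassettes to the first click and run them under the imaging head

ROBOT

A 7-joint arm with a two-finger parallel gripper is mounted at the origin on a cart in front of the work surface, level with it; the furniture and walls round the work are solid. World frame = base frame: x ahead of the robot, y to its left, z up, the work surface at z = 0. Lengths are in m, angles in rad, forces in N, time in s.
With the tool pointing down it reaches from about 0.425 to 0.875 m from the base axis. Payload 4.7 kg.
Tool frame: the origin (TCP) lies on the mounting face of the last link; the fingertips stand 182 mm ahead of it and the grasp point (between the pads) lies 164 mm ahead of it; z points along the fingers, y is the direction in which the jaws open and shut (so a half turn about z gives the same grasp; the last joint's range is limited). The gripper opens to 87 mm and grips with 3 to 60 N. Pads are 19 mm wide; open, the fingers measure 117 mm over their backs; the gripper's body (75 mm by 190 mm) begins 51 mm behind the grasp point.
Start: joints at [-1.315, 0.321, -0.07, 1.45, 0.023, 1.371, -0.057], TCP at [0.156, 0.631, 0.405] pointing down, gripper open.
Joint ranges: [-2.86, 2.86], [-0.3, 2.09], [-1.38, 1.24], [0.06, 2.45], [-1.56, 4.7], [0.09, 2.05], [-2.69, 2.69]. Speed limits (rad/s): [2.57, 2.57, 3.14, 3.14, 3.14, 3.14, 3.14].

INTERFACE

Orientations are given as a 3x3 rotation matrix whose columns are the frame's x, y, z axes.
In Python, from rig import arm gives the robot as it stands.
- The arm moves only by the shell command python3 -m creep 'ROWS' [OPENING]. ROWS is JSON, a list of rows, each an object with "dp": the shift along the tool's x, y, z in mm, a list of three; "spin": the turn about the tool's z in degrees. In form: [{"dp": [x, y, z], "spin": spin}, ...]. A call has 1 to 20 rows; each row shifts and turns the commanded pose from where the row before left it, along the tool's axes as they then stand; what a row does not reach is not made up. A row lasts 1/12 s, in which the tool goes at most 41.7 mm and 7.16 degrees, less where a joint would pass 70% of its speed; a pose out of reach is approached as far as the arm can. A call with a gripper value outside its range is refused whole. OPENING is the opening, from 0 (shut) to 1 (fully open), set as the call begins (- or left out, the last holds). The fingers move at their own pace and stop on an object; the grip force is fixed at half the most. Time passes only in rows, so rows that do not move let the fingers close. It gives the time, the measured TCP pose, the force and the opening at its end, in the units of the state.
- arm.read_state(): the state, without advancing time (a new reading comes with each control period).
- arm.snapshot(name): name is "scene" or "top"; returns a dict with "color" (420x560x3 uint8, blue, green, red), "camera_matrix" (3x3 intrinsics, pixels), "eye" and "orientation" of the camera in the world. Camera axes: x right, y up, looking along -z (the intrinsics and any distortion apply to the point x, -y, -z); pixel columns grow to the right and rows downward; lengths in m; the calibration is good to about 2 mm. A picture is of the moment at which its call begins. There is no depth.
- arm.close_job(): hands the job in, once; it reports no verdict.
The state is a dict: "t": time; "joints": joint angles; "qd": joint speeds; "joint_torque": joint torques, N m; "position": TCP position; "tcp_rot": TCP orientation; "ft_force": force on the tool from outside, world axes, zero at the start; "wrist_torque": the same for the moment, N m; "gripper_width": finger opening in m.
Only numpy, scipy, OpenCV 4.12 (cv2) and the standard library are available. Lean on these libraries where they do the work, as an engineer would, in place of code of your own. Each camera call takes 0.05 s, during which the arm holds its last target. There are 200 camera calls.

TASK

Draw the carriage of the imaging station out to its loading stop, set every tissue cassette that lies beside the station flat into a pocket of its own (any pocket), and clamp them by turning the black knob clockwise just to the first click of its slip clutch, never on to a second. Then slide the carriage fully home under the imaging head and press the green start button. Leave the other things on the bench where they are.

Things in the scene. Friction and masses are not known exactly. Their poses are not given: they have to be found in the camera images.
- block_yellow: loose yellow tissue cassette with a white wax block; base 28 x 40 x 6 mm (x, y, z), on it the wax, 24 mm wide in x, from y = -9 to +16 mm, up to 12 mm above the underside; origin at the centre of the underside, z up. About 30 g. Two or three cassettes are there, lying flat on the bench left of the station. Grip across the 28 mm width or the 24 mm wax
- block_pink: loose pink tissue cassette with a white wax block; base 28 x 40 x 6 mm (x, y, z), on it the wax, 24 mm wide in x, from y = -9 to +16 mm, up to 12 mm above the underside; origin at the centre of the underside, z up. About 30 g. Two or three cassettes are there, lying flat on the bench left of the station. Grip across the 28 mm width or the 24 mm wax
- block_blue: loose light blue tissue cassette with a white wax block; base 28 x 40 x 6 mm (x, y, z), on it the wax, 24 mm wide in x, from y = -9 to +16 mm, up to 12 mm above the underside; origin at the centre of the underside, z up. About 30 g. Two or three cassettes are there, lying flat on the bench left of the station. Grip across the 28 mm width or the 24 mm wax
- row (a point): middle of the row of 3 pockets on the carriage, at deck level (36 mm above the bench); moves with the carriage. x along the rails towards the head, y left, z up. A cassette stands in a pocket flat on the deck, its 40 mm length along x, either way round. A pocket is 45 mm long (x) and, jaw open, 33 mm wide (y), parted by dividers 4 mm thick, 5 mm high, 16 mm wide in y
- pocket_0 (a point): centre of the pocket nearest the robot, on the deck, at x = -49 mm of row; axes as row. Any cassette may go in any pocket. The deck is 78 mm wide. At the pockets' corners stand posts 7 mm high, 8 mm thick in y: dark fixed ones with inner faces at y = +16.5 mm, orange ones of the sliding jaw at y = -16.5 mm when open
- pocket_1 (a point): centre of the middle pocket, at row; axes as row. Beside the middle of each pocket the gap between posts is 31 mm wide along x and free down to the deck, so fingers that hold a cassette by its 28 mm sides fit in
- pocket_2 (a point): centre of the pocket nearest the head, at x = +49 mm of row; axes as row. Room for the gripper: the water bath's side wall, 138 mm high, stands at world y = +0.14 m left of the cassettes, the microtome's at y = -0.23 m right of the station (from x = 0.47 m on)
- handle (a point): grip point of the upright blue tab at the carriage's end nearest the robot, 170 mm before the row's middle; the tab is 9 mm thick along the rails (row x), 20 mm wide (row y); its top is 12 mm above this point, its 5 mm high foot stands on the deck 22 mm below this point. Axes as row. Grip it across either size
- carriage (a joint): position of the carriage on its rails, m: 0 at the loading stop nearest the robot, 0.205 home at the inner stop, pockets under the imaging head. Slides against about 3 N, stays where left. The head is a white portal, underside 85 mm and roof 160 mm above the bench; with the carriage at 0 its front face is 125 mm beyond the row's middle
- knob_grip (a point): grip point on the axis of the black clutch knob, on the carriage 115 mm before the row's middle. Its upright grip bar is 42 mm long, 12 mm thick, from 13 mm below to 14 mm above this point, over a round skirt of 20 mm radius. x axis along the bar (turns with the knob); a white stripe marks the -x end. Clockwise from above tightens
- screw (a joint): angle of the clamp screw under the knob, rad, grows clockwise from above, 0 = jaw open. The knob drives it through the slip clutch against about 0.05 N m; the jaw closes 6 mm per rad, so it bites at about 0.8 rad. The knob's own turn is screw + clutch
- jaw (a joint): travel of the orange sliding jaw towards the fixed posts (row +y), m: 0 open, about 0.005 when it bites on the cassettes; driven by the screw
- clutch (a joint): angle the knob has slipped past the screw, rad, clockwise from above positive; near 0 until the jaw bites. Then, at about 0.1 N m, a sprung ball rides over a tooth (crest at 0.26) and drops into the next notch (0.52): the first click, made from 0.3 on. The torque peaks, then falls and briefly reverses. The second click comes at 0.79
- start_top (a point): top centre of the green round start button (20 mm across) on the ledge at the left of the station's front end, facing up, 30 mm above the bench; fixed to the station
- start (a joint): travel of the start button, m: 0 up, 0.006 fully down (4 N), pressed from 0.004; springs back
- petri_dish: small covered dish, 60 mm across, 15 mm high, right of the work; leave alone
- slide_box: grey closed box 100 x 86 x 36 mm at the right; leave alone
- forceps: steel forceps 126 mm long at the front left; leave alone
- brush: blue fine brush 175 mm long at the front right; leave alone
- oil_bottle: small bottle with red cap, 38 mm across, 105 mm high, at the back left of the station; leave alone

How it is judged:
By the outcome, as a careful person would: the job done as asked, in the order asked, and still so for the second after the job is handed in, with the robot touching nothing.
Of block_yellow, block_pink, block_blue only 2 to 3 are there at a start; the rules pass over those that are not, and their reading is None.
At some moment in a run one of block_yellow, block_pink, block_blue may be knocked a few centimetres aside while the robot is not near it.
Once in a run the grip may slacken for a moment while it holds something.
It also fails if it takes over 192 s, if anything falls off the work surface, if the arm or the gripper's body presses on something with over 40 N, if the wrist force passes 120 N, or if a joint passes its speed limit or range.

## Working session

There is one attempt and no reset: what is moved stays moved. The work goes in short steps, Python scripts to look and compute and a shell command to move; the robot and the scene stay as the last step left them, time stands still between calls to the robot, and variables do not carry over. Pictures are saved under pics/ and viewed, about 12 in all and at most 16, crops included, and the job is handed in when it is done.

```bash
ls; mkdir -p pics
python3 - <<'E'
from rig import arm
import cv2,numpy as np
s=arm.read_state();print({k:np.round(v,3).tolist() for k,v in s.items()})
for n in("scene","top"):
    d=arm.snapshot(n);cv2.imwrite(f"pics/{n}0.png",d["color"])
    print(n,d["camera_matrix"],d["eye"],d["orientation"],d.keys())
E
```

```text
pics
{'t': 0.0, 'joints': [-1.315, 0.322, -0.07, 1.452, 0.023, 1.371, -0.057], 'qd': [-0.0, -0.002, 0.001, 0.0, 0.001, 0.001, 0.001], 'joint_torque': [-0.0, -49.127, -0.404, -31.253, -0.064, 0.044, 0.0], 'position': [0.156, 0.631, 0.404], 'tcp_rot': [[-0.971, 0.239, -0.0], [0.239, 0.971, -0.002], [-0.0, -0.002, -1.0]], 'ft_force': [-0.39, -0.844, 0.33], 'wrist_torque': [-0.021, -0.04, -0.008], 'gripper_width': 0.087}
scene [[409.14776278   0.         278.48378753]
 [  0.         409.14776278 201.26312128]
 [  0.           0.           1.        ]] [-0.10272245 -0.67174063  0.72569949] [[ 0.63478714  0.45557362 -0.62409772]
 [-0.77265203  0.36656058 -0.51830704]
 [-0.0073574   0.81122501  0.58468782]] dict_keys(['color', 'camera_matrix', 'eye', 'orientation'])
top [[493.41497013   0.         274.88436098]
 [  0.         493.41497013 213.06939411]
 [  0.           0.           1.        ]] [ 0.32981843 -0.08674347  1.65241745] [[-0.00511915  0.98659978 -0.1630787 ]
 [-0.99991513 -0.0030965   0.0126547 ]
 [ 0.01198015  0.16312964  0.9865319 ]] dict_keys(['color', 'camera_matrix', 'eye', 'orientation'])
```

View pics/scene0.png

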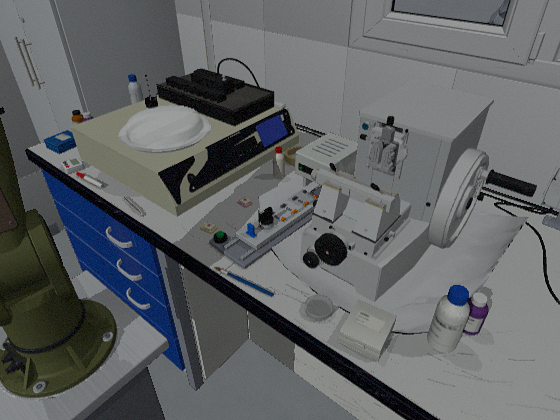

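View pics/top0.png

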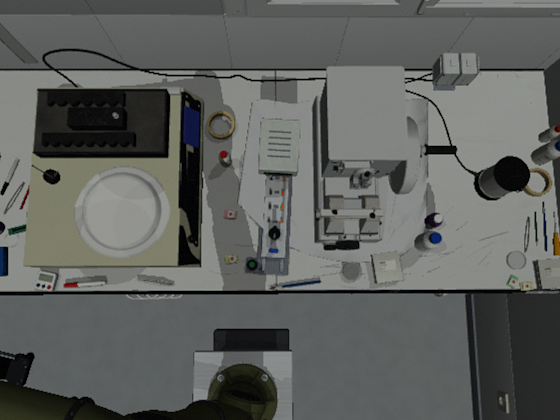

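Scene and top show two cassettes (top: pink about (231,214), yellow about (231,259)), the carriage with blue tab (273,250), knob (274,233) and green button (252,265). I'll enlarge both.

Run:
```python
import cv2,numpy as np
a=cv2.imread("pics/top0.png")[150:280,210:300];b=cv2.imread("pics/scene0.png")[140:270,185:345]
f=lambda i,k:cv2.resize(i,None,fx=k,fy=k,interpolation=cv2.INTER_CUBIC)
a=f(a,4.5);b=f(b,2.4)
c=np.zeros((600,800,3),np.uint8);c[:a.shape[0],:a.shape[1]]=a;c[:b.shape[0],410:410+b.shape[1]]=b
cv2.imwrite("pics/c1.png",np.clip(c*1.3,0,255).astype(np.uint8))
```

```text
(no output)
```

View pics/c1.png

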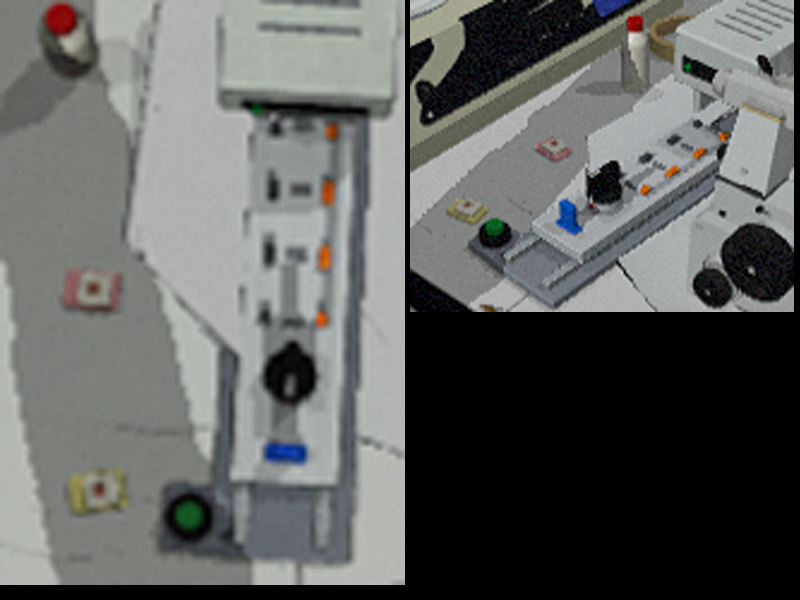

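Only pink and yellow are there (no blue), both lying with their length along world y. Carriage is some way in from the loading stop. Measure with both views.

```bash
cat > h.py <<'E'
from rig import arm
import cv2,numpy as np
ROI={"top":(150,280,210,300),"scene":(140,270,185,345)}
HSV={"blue":((105,150,60),(130,255,255)),"green":((55,120,40),(85,255,255)),"pink":((165,45,90),(180,160,255)),
     "yellow":((20,60,90),(35,255,255)),"orange":((7,160,120),(18,255,255))}
def snap():
    return {n:arm.snapshot(n) for n in("top","scene")}
def ray(d,uv):
    u=cv2.undistortPoints(np.array([[uv]],float),d["camera_matrix"],None)[0,0]
    v=np.array(d["orientation"])@[u[0],-u[1],-1];return np.array(d["eye"]),v/np.linalg.norm(v)
def onplane(d,uv,z):
    e,v=ray(d,uv);return e+v*(z-e[2])/v[2]
def tri(D,ut,us):
    (a,u),(b,v)=ray(D["top"],ut),ray(D["scene"],us)
    s=np.linalg.lstsq(np.c_[u,-v],b-a,rcond=None)[0];p,q=a+u*s[0],b+v*s[1]
    return (p+q)/2,np.linalg.norm(p-q)
def proj(d,p):
    c=np.array(d["orientation"]).T@(np.array(p)-d["eye"]);k=d["camera_matrix"]@[c[0],-c[1],-c[2]];return k[:2]/k[2]
def blobs(d,n,col,amin=4):
    r=ROI[n];im=d["color"][r[0]:r[1],r[2]:r[3]]
    m=cv2.inRange(cv2.cvtColor(im,cv2.COLOR_BGR2HSV),*map(np.array,HSV[col]))
    k,l,st,c=cv2.connectedComponentsWithStats(m,connectivity=8)
    return sorted([(int(st[i,4]),*np.round(c[i]+[r[2],r[0]],2).tolist(),st[i,:4].tolist()) for i in range(1,k) if st[i,4]>=amin],reverse=True)
E
python3 - <<'E'
from h import *
D=snap()
for c in HSV:
    B={n:blobs(D[n],n,c) for n in D}
    for n in B:print(c,n,B[n][:8])
    if c in("blue","green","pink","yellow"):
        p,g=tri(D,B["top"][0][1:3],B["scene"][0][1:3]);print("  tri",p.round(4),round(g,4))
E
```

```text
blue top [(29, 273.17, 250.14, [59, 99, 9, 4])]
blue scene [(86, 250.56, 230.24, [61, 83, 11, 15]), (62, 267.31, 141.97, [76, 0, 16, 7])]
  tri [ 0.4721 -0.1009  0.0536] 0.0005
green top [(26, 251.5, 264.0, [39, 112, 6, 5])]
green scene [(44, 219.64, 234.07, [31, 91, 8, 7]), (9, 300.11, 167.33, [114, 26, 3, 4])]
  tri [ 0.4287 -0.0299  0.0315] 0.0009
pink top [(16, 225.25, 213.75, [14, 60, 3, 8])]
pink scene [(13, 247.46, 204.0, [59, 62, 8, 5]), (7, 238.86, 200.29, [53, 59, 3, 4])]
  tri [ 0.6103  0.0558 -0.0154] 0.0178
yellow top [(20, 226.5, 258.65, [15, 106, 4, 7]), (8, 235.75, 256.0, [25, 104, 2, 6])]
yellow scene [(37, 289.14, 152.38, [100, 6, 11, 13]), (22, 212.27, 229.14, [21, 86, 12, 7]), (16, 203.12, 225.62, [16, 83, 6, 7]), (10, 335.0, 188.5, [146, 47, 9, 4]), (9, 326.22, 184.78, [138, 44, 7, 3])]
  tri [ 0.499  -0.0584  0.2578] 0.2274
orange top [(8, 282.5, 192.5, [72, 41, 2, 4]), (8, 281.62, 207.0, [71, 55, 2, 5])]
orange scene [(11, 304.36, 203.45, [118, 62, 4, 4]), (9, 293.33, 211.0, [107, 69, 4, 5]), (8, 282.5, 218.5, [96, 77, 4, 4]), (6, 314.83, 196.67, [129, 56, 3, 3])]
```

```bash
cat >> h.py <<'E'
def rect(d,n,box,col):
    "coloured cassette outline in box (r0,r1,c0,c1): hull of loose mask, upsampled; rect corners in px"
    r0,r1,c0,c1=box;k=6;im=cv2.resize(d["color"][r0:r1,c0:c1],None,fx=k,fy=k,interpolation=cv2.INTER_CUBIC)
    m=cv2.inRange(cv2.cvtColor(im,cv2.COLOR_BGR2HSV),*map(np.array,col))
    l=cv2.connectedComponentsWithStats(cv2.dilate(m,np.ones((13,13))))
    i=1+np.argmax(l[2][1:,4]);m[l[1]!=i]=0
    h=cv2.convexHull(cv2.findNonZero(m)).astype(float);h=(h+.5)/k-.5+[c0,r0]
    return h[:,0]
L={"pink":((160,28,70),(180,255,255)),"yellow":((16,38,70),(38,255,255))}
def cass(D,c,bt,bs,z=.005):
    for n,b in(("top",bt),("scene",bs)):
        h=rect(D[n],n,b,L[c]);P=np.array([onplane(D[n],q,z)[:2] for q in h])
        (cx,cy),(w,l),a=cv2.minAreaRect((P*1000).astype(np.float32))
        print(c,n,"centre",round(cx,1),round(cy,1),"size",round(w,1),round(l,1),"ang",round(a,1))
E
python3 - <<'E'
from h import *
D=snap()
cass(D,"pink",(202,226,218,246),(190,215,230,260)); cass(D,"yellow",(246,272,218,246),(215,240,195,222))
b=blobs(D["top"],"top","blue")[0]
print("tab z.07",onplane(D["top"],b[1:3],.07),"knob",tri(D,(274.4,233.3),(265.4,217)))
print("orange top z.043",[onplane(D["top"],q[1:3],.043).round(4) for q in blobs(D["top"],"top","orange",3)])
print("orange scene z.043",[onplane(D["scene"],q[1:3],.043).round(4) for q in blobs(D["scene"],"scene","orange",3)])
f=lambda x,y,z:onplane(D["top"],(210+x/4.5,150+y/4.5),z).round(4)
print("roof L,R",f(220,103,.16),f(392,108,.16))
print("deck front corners",f(235,482,.036),f(335,484,.036),"knob",f(290,375,.08), "deck right back",f(358,115,.036),"left roof back",f(232,0,.16))
E
```

```text
pink top centre 601.0 59.2 size 9.8 27.1 ang 82.9
pink scene centre 599.4 47.0 size 49.0 34.6 ang 87.7
yellow top centre 448.7 38.2 size 31.5 43.8 ang 8.4
yellow scene centre 448.5 40.4 size 35.2 46.2 ang 11.3
tab z.07 [ 0.47077515 -0.10091933  0.07      ] knob (array([ 0.52558502, -0.10508998,  0.06602542]), np.float64(0.00027660036923720396))
orange top z.043 [array([ 0.6652, -0.1331,  0.043 ]), array([ 0.6162, -0.1298,  0.043 ]), array([ 0.5704, -0.1263,  0.043 ])]
orange scene z.043 [array([ 0.6637, -0.1303,  0.043 ]), array([ 0.617, -0.128,  0.043]), array([ 0.5714, -0.1254,  0.043 ]), array([ 0.7096, -0.1341,  0.043 ])]
roof L,R [ 0.7032 -0.0568  0.16  ] [ 0.6994 -0.1756  0.16  ]
deck front corners [ 0.4511 -0.0653  0.036 ] [ 0.4494 -0.138   0.036 ] knob [ 0.5239 -0.1052  0.08  ] deck right back [ 0.7248 -0.1575  0.036 ] left roof back [ 0.7768 -0.0652  0.16  ]
```

Tab at (0.471,-0.101), row axis about -3.8° from world x, row middle x≈0.641, so the stop is about 64 mm back. Post spacing and button height agree with the text. Moving.

```bash
cat >> h.py <<'E'
def go(x,y,ztip,yaw,s=None):
    "yaw: deg of tool y axis in the world; prints spin then tool-frame dp (after spin) to bring fingertips to x,y,ztip"
    s=s or arm.read_state();R=np.array(s["tcp_rot"]);p=np.array(s["position"])+R[:,2]*.182
    now=np.degrees(np.arctan2(R[1,1],R[0,1]));d=(now-yaw+90)%180-90
    a=np.radians(now-d);ty=np.array([np.cos(a),np.sin(a)]);tx=np.array([-ty[1],ty[0]]);w=np.array([x,y])-p[:2]
    print("t",round(s["t"],1),"tip",(p*1000).round(1),"yaw",round(now,1),"F",np.round(s["ft_force"],1),"w",round(s["gripper_width"]*1000,1),
      "| spin",round(d,1),"dp",(np.array([w@tx,w@ty,p[2]-ztip])*1000).round(1))
E
python3 -m creep '[{"dp":[0,0,0],"spin":-5},{"dp":[0,0,0],"spin":-5},{"dp":[-10,-15,0],"spin":0},{"dp":[-20,-29,0],"spin":0},{"dp":[-20,-29,0],"spin":0},{"dp":[-20,-29,0],"spin":0},{"dp":[-20,-29,0],"spin":0},{"dp":[-20,-29,0],"spin":0},{"dp":[-20,-29,0],"spin":0},{"dp":[-20,-29,0],"spin":0},{"dp":[-20,-29,0],"spin":0},{"dp":[-20,-29,0],"spin":0},{"dp":[-20,-29,0],"spin":0},{"dp":[-20,-29,0],"spin":0},{"dp":[-20,-29,0],"spin":0},{"dp":[-20,-29,0],"spin":0},{"dp":[-20,-29,0],"spin":0},{"dp":[-20,-29,0],"spin":0}]'
python3 -c "
from h import *
go(.475,-.101,.15,86.2)"
```

```text
t: 1.8
position: [0.4352, 0.1595, 0.4051]
tcp_rot: [[-0.998, 0.067, 0.001], [0.067, 0.998, 0.001], [-0.001, 0.001, -1.0]]
ft_force: [0.6, 1.4, -0.6]
gripper_width: 0.0871
t 1.8 tip [435.3 159.7 223.1] yaw 86.2 F [ 0.6  1.4 -0.6] w 87.1 | spin -0.0 dp [ -56.9 -257.5   73.1]
```

```bash
python3 -m creep '[{"dp":[-6,-25,5],"spin":0},{"dp":[-6,-26,7],"spin":0},{"dp":[-6,-26,7],"spin":0},{"dp":[-6,-26,7],"spin":0},{"dp":[-6,-26,8],"spin":0},{"dp":[-6,-26,8],"spin":0},{"dp":[-6,-26,8],"spin":0},{"dp":[-6,-26,8],"spin":0},{"dp":[-6,-26,8],"spin":0},{"dp":[-3,-24,8],"spin":0},{"dp":[0,0,0],"spin":0}]' 0.5
python3 - <<'E'
from h import *
go(.475,-.101,.044,86.2)
D=snap();a=D["top"]["color"][180:280,200:300];b=D["scene"]["color"][150:270,185:335]
f=lambda i,k:cv2.resize(i,None,fx=k,fy=k,interpolation=cv2.INTER_CUBIC)
a=f(a,4);b=f(b,2.6);c=np.zeros((400,800,3),np.uint8);c[:,:400]=a;c[:b.shape[0],405:405+b.shape[1]]=b
cv2.imwrite("pics/c2.png",np.clip(c*1.3,0,255).astype(np.uint8))
E
```

```text
t: 2.72
position: [0.4734, -0.1041, 0.3298]
tcp_rot: [[-0.997, 0.074, -0.001], [0.074, 0.997, -0.003], [0.001, -0.003, -1.0]]
ft_force: [-0.9, -0.9, -0.1]
gripper_width: 0.0438
t 2.7 tip [ 473.1 -104.6  147.8] yaw 85.7 F [-0.9 -0.9 -0.1] w 43.8 | spin -0.5 dp [ -1.6   3.7 103.8]
```

View pics/c2.png

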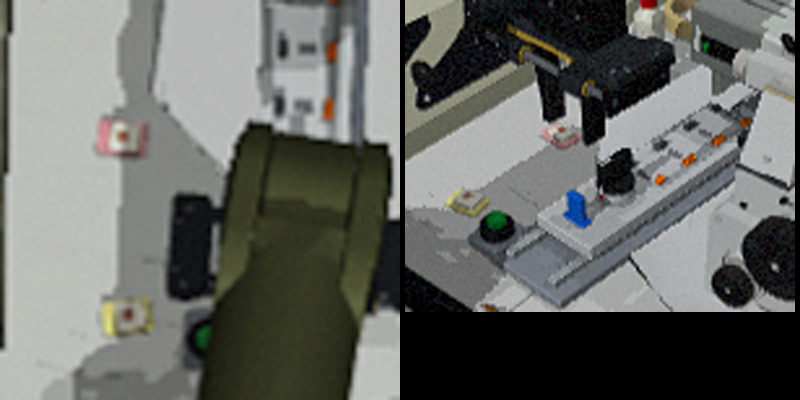

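The gripper is right above the tab (scene crop: tab (575,208), fingers straddling it); top view shows body's long side along y. Descend and grip.

```bash
python3 -m creep '[{"dp":[-2,4,10],"spin":-0.5},{"dp":[0,0,15],"spin":0},{"dp":[0,0,15],"spin":0},{"dp":[0,0,15],"spin":0},{"dp":[0,0,15],"spin":0},{"dp":[0,0,15],"spin":0},{"dp":[0,0,12],"spin":0},{"dp":[0,0,7],"spin":0},{"dp":[0,0,0],"spin":0}]' 0.5
python3 -m creep '[{"dp":[0,0,0],"spin":0},{"dp":[0,0,0],"spin":0},{"dp":[0,0,0],"spin":0},{"dp":[0,0,0],"spin":0},{"dp":[0,0,0],"spin":0},{"dp":[0,0,0],"spin":0}]' 0
python3 -c "
from h import *
go(.411,-.0965,.044,86.2)"
```

```text
t: 3.57
position: [0.476, -0.0935, 0.2251]
tcp_rot: [[-0.998, 0.056, -0.003], [0.056, 0.998, 0.0], [0.003, 0.0, -1.0]]
ft_force: [0.4, -0.4, -0.5]
gripper_width: 0.0436
t: 4.07
position: [0.4767, -0.099, 0.2275]
tcp_rot: [[-0.998, 0.061, 0.002], [0.061, 0.998, -0.006], [-0.003, -0.006, -1.0]]
ft_force: [0.5, -11.5, -1.7]
gripper_width: 0.0196
t 4.1 tip [ 477.1 -100.1   45.5] yaw 86.5 F [  0.5 -11.5  -1.7] w 19.6 | spin 0.3 dp [66.2 -0.8  1.5]
```

```bash
python3 -m creep '[{"dp":[2,-4,0],"spin":0},{"dp":[5,0,0],"spin":0},{"dp":[6,0,0],"spin":0},{"dp":[6,0,0],"spin":0},{"dp":[6,0,0],"spin":0},{"dp":[6,0,0],"spin":0},{"dp":[6,0,0],"spin":0},{"dp":[6,0,0],"spin":0},{"dp":[5,0,0],"spin":0},{"dp":[4,0,0],"spin":0},{"dp":[0,0,0],"spin":0},{"dp":[0,0,0],"spin":0}]'
python3 -c "
from h import *
go(.411,-.0965,.044,86.2)"
```

```text
t: 5.07
position: [0.4239, -0.0968, 0.2274]
tcp_rot: [[-0.998, 0.058, -0.0], [0.058, 0.998, -0.001], [0.0, -0.001, -1.0]]
ft_force: [-1.2, -4.4, 5.2]
gripper_width: 0.0195
t 5.1 tip [423.8 -96.9  45.4] yaw 86.7 F [-1.2 -4.4  5.2] w 19.5 | spin 0.5 dp [12.8 -0.4  1.4]
```

```bash
python3 -m creep '[{"dp":[3,0,0],"spin":0},{"dp":[3,0,0],"spin":0},{"dp":[3,0,0],"spin":0},{"dp":[3,0,0],"spin":0},{"dp":[0,0,0],"spin":0},{"dp":[0,0,0],"spin":0}]'
python3 -m creep '[{"dp":[3,0,0],"spin":0},{"dp":[3,0,0],"spin":0},{"dp":[0,0,0],"spin":0},{"dp":[0,0,0],"spin":0}]'
python3 -c "
from h import *
go(.411,-.0965,.044,86.2);print(arm.read_state()['joints'])"
```

```text
t: 5.57
position: [0.4172, -0.096, 0.2281]
tcp_rot: [[-0.998, 0.058, 0.02], [0.058, 0.998, -0.004], [-0.02, -0.003, -1.0]]
ft_force: [24.5, -7.1, -25.7]
gripper_width: 0.0197
t: 5.9
position: [0.4132, -0.0958, 0.2292]
tcp_rot: [[-0.998, 0.057, 0.026], [0.057, 0.998, -0.005], [-0.026, -0.003, -1.0]]
ft_force: [30.1, -6.9, -26.9]
gripper_width: 0.0198
t 5.9 tip [417.9 -96.6  47.2] yaw 86.7 F [ 30.1  -6.9 -26.9] w 19.8 | spin 0.5 dp [ 6.9 -0.3  3.2]
[-0.52687547 -0.01859307  0.69584957  2.21323594  0.01536118  0.91624136
  1.67317815]
```

Force rises to 30 N with the tip no longer advancing: the stop (58 mm drawn; 64 ± 5 expected). Relax, release, lift away, and look.

```bash
python3 -m creep '[{"dp":[-4,0,0],"spin":0},{"dp":[-3,0,0],"spin":0},{"dp":[0,0,0],"spin":0}]' 
python3 -m creep '[{"dp":[0,0,0],"spin":0},{"dp":[0,0,0],"spin":0},{"dp":[0,0,0],"spin":0},{"dp":[0,0,-10],"spin":0},{"dp":[0,0,-20],"spin":0},{"dp":[0,0,-30],"spin":0},{"dp":[-5,20,-30],"spin":0},{"dp":[-5,30,-30],"spin":0},{"dp":[-5,30,0],"spin":0},{"dp":[-5,30,0],"spin":0},{"dp":[-5,35,0],"spin":0},{"dp":[-5,35,0],"spin":0},{"dp":[0,35,0],"spin":0},{"dp":[0,35,0],"spin":0},{"dp":[0,35,0],"spin":0},{"dp":[0,0,0],"spin":0}]' 0.5
python3 - <<'E'
from h import *
go(.411,-.0965,.044,86.2)
D=snap();a=D["top"]["color"][170:280,200:300];b=D["scene"]["color"][140:270,185:335]
B={n:blobs(D[n],n,"blue") for n in D};print(B,tri(D,B["top"][0][1:3],B["scene"][0][1:3]),onplane(D["top"],B["top"][0][1:3],.07))
for n in D: print([onplane(D[n],q[1:3],.043).round(4).tolist() for q in blobs(D[n],n,"orange",3)])
f=lambda i,k:cv2.resize(i,None,fx=k,fy=k,interpolation=cv2.INTER_CUBIC)
a=f(a,4);b=f(b,2.6);c=np.zeros((440,800,3),np.uint8);c[:,:400]=a;c[:b.shape[0],405:405+b.shape[1]]=b
cv2.imwrite("pics/c3.png",np.clip(c*1.3,0,255).astype(np.uint8))
E
```

```text
t: 6.15
position: [0.4163, -0.0962, 0.2289]
tcp_rot: [[-0.998, 0.058, 0.008], [0.058, 0.998, -0.002], [-0.009, -0.001, -1.0]]
ft_force: [6.2, -5.2, 4.5]
gripper_width: 0.0196
t: 7.48
position: [0.4582, 0.1942, 0.3463]
tcp_rot: [[-0.999, 0.049, -0.001], [0.049, 0.999, 0.003], [0.001, 0.003, -1.0]]
ft_force: [-0.5, 1.1, -0.1]
gripper_width: 0.0434
t 7.5 tip [458.  194.7 164.3] yaw 87.2 F [-0.5  1.1 -0.1] w 43.4 | spin 1.0 dp [  27.6 -293.7  120.3]
{'top': [(31, 272.32, 267.26, [58, 116, 9, 4])], 'scene': [(94, 234.56, 240.99, [45, 94, 11, 15]), (62, 267.31, 141.97, [76, 0, 16, 7])]} (array([ 0.41676544, -0.09789798,  0.05325724]), np.float64(0.0005531520597423178)) [ 0.41606579 -0.09795637  0.07      ]
[[0.5619, -0.1259, 0.043], [0.6111, -0.1294, 0.043], [0.6567, -0.133, 0.043], [0.5162, -0.1246, 0.043]]
[[0.5613, -0.125, 0.043], [0.6085, -0.128, 0.043], [0.6557, -0.1302, 0.043], [0.5155, -0.1227, 0.043]]
```

View pics/c3.png

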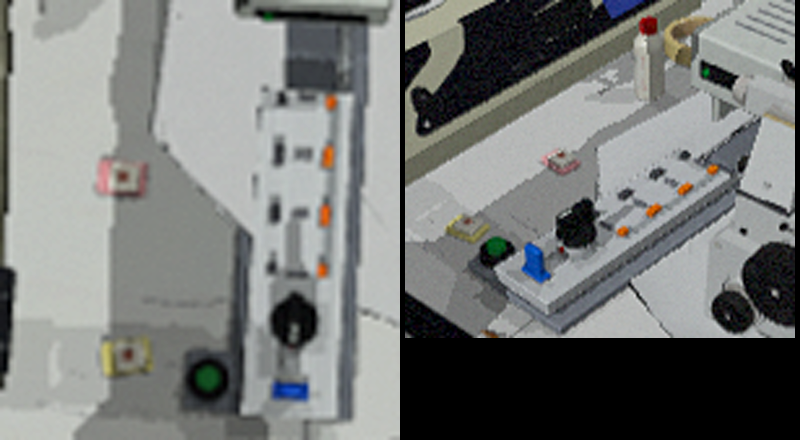

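Carriage is at the stop (deck flush with the station's front; tab (0.416,-0.098), posts' mean x 0.586 as expected). Pink crop (123,177), yellow (128,356) in the top crop. Now refine the cassettes by chroma.

```bash
cat >> h.py <<'E'
def cas(D,c,z=.005,near=None):
    "pose of cassette by chroma in Lab; near=(x,y) approx"
    out=[]
    for n in D:
        u,v=proj(D[n],[*near,z]);u,v=int(u),int(v);w=14;k=8
        im=D[n]["color"][v-w:v+w,u-w-2:u+w+2]
        lab=cv2.cvtColor(cv2.resize(im,None,fx=k,fy=k,interpolation=cv2.INTER_CUBIC).astype(np.float32)/255,cv2.COLOR_BGR2LAB)
        ch=lab[:,:,1 if c=="pink" else 2]; ch=cv2.GaussianBlur(ch,(0,0),3);ch=ch-np.median(ch)
        m=((ch>.4*np.percentile(ch,98))*255).astype(np.uint8)
        l=cv2.connectedComponentsWithStats(m);cen=l[3][1:]-[k*(w+2),k*w]
        i=1+np.argmax(l[2][1:,4]-30*np.hypot(*cen.T));m[l[1]!=i]=0
        h=(cv2.convexHull(cv2.findNonZero(m))[:,0]+.5)/k-.5+[u-w-2,v-w]
        P=np.array([onplane(D[n],q,z)[:2] for q in h],np.float32)*1000
        (x,y),(a,b),t=cv2.minAreaRect(P)
        if a<b:t+=90   # long-axis angle
        t=(t+180)%180
        print(c,n,"c",round(x,1),round(y,1),"size",round(max(a,b),1),round(min(a,b),1),"long axis",round(t,1));out.append((x,y,t))
    return out
E
python3 - <<'E'
from h import *
D=snap(); cas(D,"pink",near=(.6,.05));cas(D,"yellow",near=(.449,.039))
# dark tissue dot on wax top, two-view height
print("dots:",[ (c,tri(D,a,b)) for c,a,b in(("pink",(230.5,214),(245.5,200.6)),("yellow",(231.7,258.3),(208.2,225)))])
f=lambda x,y,z:onplane(D["top"],((x+.5)/4-.5+200,(y+.5)/4-.5+170),z).round(4)
g=lambda x,y,z:onplane(D["scene"],((x-405+.5)/2.6-.5+185,(y+.5)/2.6-.5+140),z).round(4)
print("fixed posts top",[f(x,y,.043) for x,y in((272,265),(275,210),(279,152),(282,99))],"scene",[g(x,y,.043) for x,y in((590,217),(624,196),(656,174),(685,156))])
print("knob",tri(D,((294+.5)/4-.5+200,(318+.5)/4-.5+170),((578-405)/2.6+185-.3,205/2.6+140-.3)))
E
```

```text
pink top c 599.6 44.0 size 43.2 31.7 long axis 85.7
pink scene c 599.8 46.7 size 48.1 34.3 long axis 87.1
yellow top c 447.1 52.8 size 30.2 14.8 long axis 6.3
yellow scene c 448.4 40.6 size 46.1 34.9 long axis 101.7
dots: [('pink', (array([0.59915134, 0.04090094, 0.01176284]), np.float64(0.0021978635753757856))), ('yellow', (array([0.44824463, 0.03658312, 0.01591297]), np.float64(0.0022032074701080753)))]
fixed posts top [array([ 0.5201, -0.0832,  0.043 ]), array([ 0.5657, -0.0858,  0.043 ]), array([ 0.6142, -0.0892,  0.043 ]), array([ 0.6589, -0.0919,  0.043 ])] scene [array([ 0.5114, -0.0828,  0.043 ]), array([ 0.5599, -0.0871,  0.043 ]), array([ 0.611 , -0.0888,  0.043 ]), array([ 0.6569, -0.0927,  0.043 ])]
knob (array([ 0.47340915, -0.10174259,  0.0908331 ]), np.float64(0.003398702173497004))
```

Pink: (0.600,0.045), long axis ~86.5°. Yellow: (0.4485,0.0395), ~100°. Row middle (0.586,-0.1075), yaw -3.5° (from both post lines). Fetch pink.

```bash
python3 -c "
from h import *
go(.600,.045,.150,87.2);go(.600,.045,.150,-3.5)"
```

```text
t 7.7 tip [459.6 185.3 164.1] yaw 86.6 F [-0.5  0.7 -0.2] w 43.5 | spin -0.6 dp [-147.1 -133.3   14.1]
t 7.7 tip [459.6 185.3 164.1] yaw 86.6 F [-0.5  0.7 -0.2] w 43.5 | spin -89.9 dp [ 131.5 -148.7   14.1]
```

```bash
python3 -m creep '[{"dp":[-18,-16,0],"spin":0},{"dp":[-18,-17,0],"spin":0},{"dp":[-18,-17,0],"spin":0},{"dp":[-18,-17,0],"spin":0},{"dp":[-19,-17,0],"spin":0},{"dp":[-19,-17,0],"spin":0},{"dp":[-19,-17,0],"spin":0},{"dp":[-18,-15,0],"spin":0},{"dp":[0,0,0],"spin":6},{"dp":[0,0,0],"spin":7},{"dp":[0,0,0],"spin":7},{"dp":[0,0,0],"spin":7},{"dp":[0,0,0],"spin":7},{"dp":[0,0,0],"spin":7},{"dp":[0,0,0],"spin":7},{"dp":[0,0,0],"spin":7},{"dp":[0,0,0],"spin":7},{"dp":[0,0,0],"spin":7},{"dp":[0,0,0],"spin":7},{"dp":[0,0,0],"spin":7}]'
python3 -m creep '[{"dp":[0,0,0],"spin":7},{"dp":[0,0,0],"spin":0},{"dp":[0,0,0],"spin":0}]'
python3 -c "
from h import *
go(.600,.045,.05,-3.5)"
```

```text
t: 9.35
position: [0.5984, 0.0431, 0.3465]
tcp_rot: [[-0.054, 0.999, -0.0], [0.999, 0.054, 0.0], [0.0, -0.0, -1.0]]
ft_force: [0.1, 0.6, -0.1]
gripper_width: 0.0435
t: 9.6
position: [0.5985, 0.0438, 0.3463]
tcp_rot: [[0.057, 0.998, -0.0], [0.998, -0.057, 0.0], [0.0, -0.0, -1.0]]
ft_force: [-0.3, -0.5, 0.7]
gripper_width: 0.0433
t 9.6 tip [598.5  43.8 164.3] yaw -3.3 F [-0.3 -0.5  0.7] w 43.3 | spin 0.2 dp [  1.3   1.4 114.3]
```

```bash
python3 -m creep '[{"dp":[1,1,10],"spin":0},{"dp":[0,0,17],"spin":0},{"dp":[0,0,20],"spin":0},{"dp":[0,0,20],"spin":0},{"dp":[0,0,20],"spin":0},{"dp":[0,0,20],"spin":0},{"dp":[0,0,12],"spin":0},{"dp":[0,0,0],"spin":0}]'
python3 - <<'E'
from h import *
go(.600,.045,.003,-3.5)
D=snap();f=lambda i,k:cv2.resize(i,None,fx=k,fy=k,interpolation=cv2.INTER_CUBIC)
b=D["scene"]["color"][140:250,190:300];cv2.imwrite("pics/c4.png",np.clip(f(b,5)*1.3,0,255).astype(np.uint8))
E
```

```text
t: 10.27
position: [0.5984, 0.046, 0.2237]
tcp_rot: [[0.058, 0.998, -0.006], [0.998, -0.058, -0.001], [-0.002, -0.006, -1.0]]
ft_force: [-0.6, -0.4, 0.4]
gripper_width: 0.0435
t 10.3 tip [597.4  45.8  41.7] yaw -3.3 F [-0.6 -0.4  0.4] w 43.5 | spin 0.2 dp [-0.6  2.7 38.7]
```

View pics/c4.png

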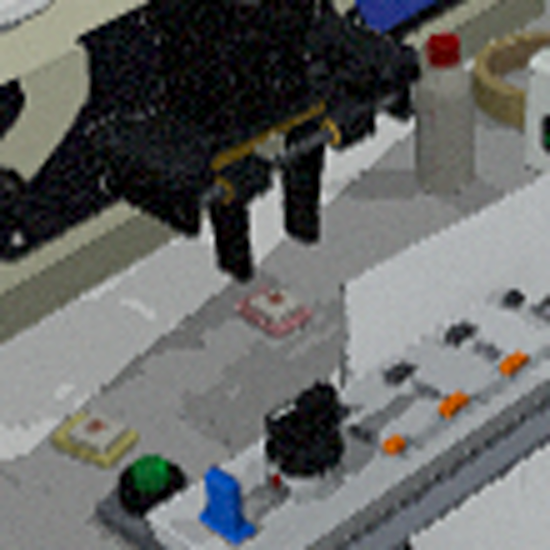

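```bash
python3 -c "
from h import *
D={'scene':arm.snapshot('scene')};cas(D,'pink',near=(.6,.046))
print(proj(D['scene'],[.6,.046,.005]))"
python3 -m creep '[{"dp":[0,2,8],"spin":0},{"dp":[0,1,10],"spin":0},{"dp":[0,0,10],"spin":0},{"dp":[0,0,7],"spin":0},{"dp":[0,0,3],"spin":0},{"dp":[0,0,0],"spin":0}]'
python3 -c "
from h import *
go(.600,.046,.003,-3.5)"
```

```text
pink scene c 599.5 47.0 size 48.8 34.6 long axis 87.6
[244.215898   201.73213544]
t: 10.92
position: [0.6024, 0.046, 0.1877]
tcp_rot: [[0.058, 0.998, -0.002], [0.998, -0.058, -0.001], [-0.001, -0.002, -1.0]]
ft_force: [-0.7, 0.3, 0.7]
gripper_width: 0.0438
t 10.9 tip [602.   45.9   5.7] yaw -3.4 F [-0.7  0.3  0.7] w 43.8 | spin 0.1 dp [ 0.  -2.   2.7]
```

```bash
python3 -m creep '[{"dp":[0,-1,3],"spin":0},{"dp":[0,0,0],"spin":0},{"dp":[0,0,0],"spin":0}]'
python3 -m creep '[{"dp":[0,0,0],"spin":0},{"dp":[0,0,0],"spin":0},{"dp":[0,0,0],"spin":0},{"dp":[0,0,0],"spin":0},{"dp":[0,0,0],"spin":0},{"dp":[0,0,0],"spin":0}]' 0
python3 -c "
from h import *
go(.600,.046,.003,-3.5)"
```

```text
t: 11.17
position: [0.602, 0.0461, 0.1862]
tcp_rot: [[0.059, 0.998, 0.0], [0.998, -0.059, 0.0], [0.0, 0.0, -1.0]]
ft_force: [0.4, -0.2, 0.1]
gripper_width: 0.0435
t: 11.67
position: [0.602, 0.0461, 0.1862]
tcp_rot: [[0.058, 0.998, 0.0], [0.998, -0.058, 0.0], [0.0, 0.0, -1.0]]
ft_force: [-1.4, 0.3, 0.8]
gripper_width: 0.027
t 11.7 tip [602.1  46.2   4.2] yaw -3.3 F [-1.4  0.3  0.8] w 27.0 | spin 0.2 dp [-0.3 -2.1  1.2]
```

```bash
python3 -m creep '[{"dp":[0,0,0],"spin":0},{"dp":[0,0,1],"spin":0},{"dp":[0,0,1.5],"spin":0},{"dp":[0,0,0],"spin":0}]' 0.45
python3 -m creep '[{"dp":[0,0,0],"spin":0},{"dp":[0,0,0],"spin":0},{"dp":[0,0,0],"spin":0},{"dp":[0,0,0],"spin":0},{"dp":[0,0,0],"spin":0}]' 0
python3 -m creep '[{"dp":[0,0,-5],"spin":0},{"dp":[0,0,-15],"spin":0},{"dp":[0,0,-25],"spin":0},{"dp":[0,0,-25],"spin":0},{"dp":[0,0,-20],"spin":0},{"dp":[0,0,-10],"spin":0},{"dp":[0,0,0],"spin":0}]'
python3 -c "
from h import *
go(.586,-.1075,.1,-93.5);D={'scene':arm.snapshot('scene')}
b=D['scene']['color'][120:250,190:320];cv2.imwrite('pics/c5.png',np.clip(cv2.resize(b,None,fx=4,fy=4,interpolation=2)*1.3,0,255).astype(np.uint8))"
```

```text
t: 12.0
position: [0.6017, 0.0461, 0.1831]
tcp_rot: [[0.058, 0.998, -0.001], [0.998, -0.058, -0.0], [-0.0, -0.001, -1.0]]
ft_force: [-0.5, -0.1, 0.0]
gripper_width: 0.0382
t: 12.42
position: [0.6019, 0.046, 0.1835]
tcp_rot: [[0.059, 0.998, 0.0], [0.998, -0.059, 0.0], [0.0, 0.0, -1.0]]
ft_force: [-0.0, -0.0, -0.1]
gripper_width: 0.0278
t: 13.0
position: [0.6029, 0.0459, 0.2863]
tcp_rot: [[0.059, 0.998, 0.005], [0.998, -0.059, 0.001], [0.002, 0.005, -1.0]]
ft_force: [-0.2, -0.6, 0.6]
gripper_width: 0.0281
t 13.0 tip [603.8  46.2 104.3] yaw -3.4 F [-0.2 -0.6  0.6] w 28.1 | spin -89.9 dp [   8.4 -154.5    4.3]
```

View pics/c5.png

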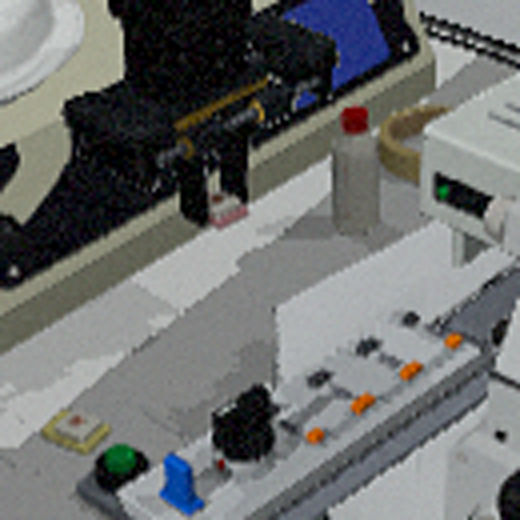

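Pink is held between the fingers, level. Turn it and carry to the middle pocket.

```bash
python3 -m creep '[{"dp":[0,0,-5],"spin":-3},{"dp":[0,0,-5],"spin":-7},{"dp":[0,0,0],"spin":-7},{"dp":[0,0,0],"spin":-7},{"dp":[0,0,0],"spin":-7},{"dp":[0,0,0],"spin":-7},{"dp":[0,0,0],"spin":-7},{"dp":[0,0,0],"spin":-7},{"dp":[0,0,0],"spin":-7},{"dp":[0,0,0],"spin":-7},{"dp":[0,0,0],"spin":-7},{"dp":[0,0,0],"spin":-7},{"dp":[0,0,0],"spin":-7},{"dp":[0,0,0],"spin":-3},{"dp":[0,0,0],"spin":0}]'
python3 -c "
from h import *
go(.586,-.1075,.1,86.5)"
```

```text
t: 14.3
position: [0.6013, 0.0461, 0.2915]
tcp_rot: [[-0.998, 0.057, -0.003], [0.057, 0.998, -0.0], [0.003, -0.001, -1.0]]
ft_force: [-0.3, -0.4, -0.7]
gripper_width: 0.0278
t 14.3 tip [600.7  46.  109.5] yaw 86.7 F [-0.3 -0.4 -0.7] w 27.8 | spin 0.2 dp [   5.3 -154.1    9.5]
```

```bash
python3 -m creep '[{"dp":[0,-8,0],"spin":0.2},{"dp":[0,-15,0],"spin":0},{"dp":[1,-19,0],"spin":0},{"dp":[1,-20,0],"spin":0},{"dp":[1,-20,0],"spin":0},{"dp":[1,-20,0],"spin":0},{"dp":[1,-20,0],"spin":0},{"dp":[0,-18,0],"spin":0},{"dp":[0,-10,10],"spin":0},{"dp":[0,-4,15],"spin":0},{"dp":[0,0,12],"spin":0},{"dp":[0,0,5],"spin":0},{"dp":[0,0,0],"spin":0},{"dp":[0,0,0],"spin":0}]'
python3 -c "
from h import *
go(.586,-.1075,.039,86.5)"
```

```text
t: 15.47
position: [0.5875, -0.1063, 0.2509]
tcp_rot: [[-0.998, 0.061, -0.001], [0.061, 0.998, 0.0], [0.001, 0.0, -1.0]]
ft_force: [-0.2, -0.1, 0.1]
gripper_width: 0.0277
t 15.5 tip [ 587.3 -106.3   68.9] yaw 86.5 F [-0.2 -0.1  0.1] w 27.7 | spin 0.0 dp [ 1.2 -1.3 29.9]
```

```bash
python3 -m creep '[{"dp":[1,-1,5],"spin":0},{"dp":[0,0,9],"spin":0},{"dp":[0,0,4],"spin":0},{"dp":[0,0,0],"spin":0},{"dp":[0,0,0],"spin":0}]'
python3 -c "
from h import *
go(.586,-.1075,.039,86.5);D={'scene':arm.snapshot('scene'),'top':arm.snapshot('top')}
b=D['scene']['color'][165:235,240:340];cv2.imwrite('pics/c6.png',np.clip(cv2.resize(b,None,fx=7.5,fy=7.5,interpolation=2)*1.3,0,255).astype(np.uint8))"
```

```text
t: 15.88
position: [0.5862, -0.1082, 0.2331]
tcp_rot: [[-0.998, 0.062, -0.001], [0.062, 0.998, 0.0], [0.001, 0.0, -1.0]]
ft_force: [-0.1, -1.1, 0.7]
gripper_width: 0.0279
t 15.9 tip [ 586.1 -108.1   51.1] yaw 86.5 F [-0.1 -1.1  0.7] w 27.9 | spin -0.0 dp [ 0.1  0.6 12.1]
```

View pics/c6.png

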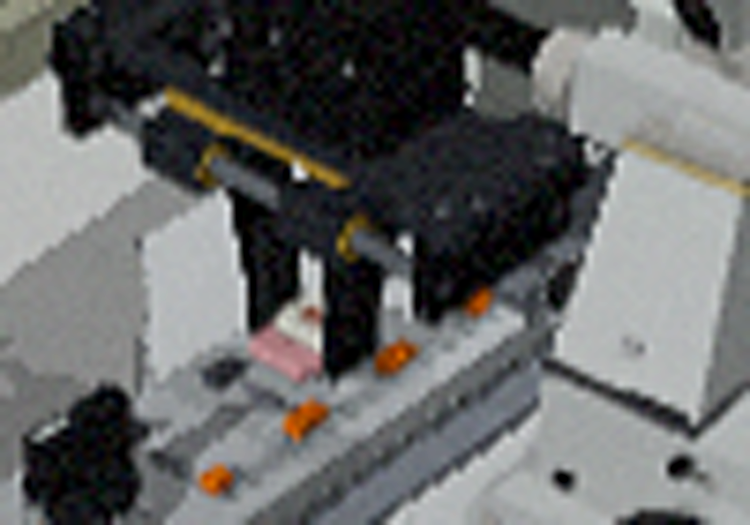

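The right fingertip (345,372) hangs centred between orange posts 2 (305,418) and 3 (395,357), pink just above its pocket. Lower.

```bash
python3 -m creep '[{"dp":[0,0.5,4],"spin":0},{"dp":[0,0,4],"spin":0},{"dp":[0,0,3],"spin":0},{"dp":[0,0,0],"spin":0},{"dp":[0,0,0],"spin":0}]'
python3 -c "
from h import *
go(.586,-.1075,.038,86.5)"
```

```text
t: 16.4
position: [0.5863, -0.1078, 0.2221]
tcp_rot: [[-0.998, 0.062, -0.001], [0.062, 0.998, 0.0], [0.001, -0.0, -1.0]]
ft_force: [1.4, -0.0, 0.6]
gripper_width: 0.0278
t 16.4 tip [ 586.1 -107.8   40.1] yaw 86.4 F [ 1.4 -0.   0.6] w 27.8 | spin -0.1 dp [0.2 0.3 2.1]
```

```bash
python3 -m creep '[{"dp":[0,0,1],"spin":0},{"dp":[0,0,1],"spin":0},{"dp":[0,0,0],"spin":0},{"dp":[0,0,0],"spin":0}]'
python3 -c "
from h import *
go(.586,-.1075,.038,86.5)"
```

```text
t: 16.73
position: [0.5864, -0.1077, 0.2205]
tcp_rot: [[-0.998, 0.062, 0.0], [0.062, 0.998, 0.0], [-0.0, 0.0, -1.0]]
ft_force: [-0.6, 0.5, 0.1]
gripper_width: 0.0276
t 16.7 tip [ 586.4 -107.7   38.5] yaw 86.5 F [-0.6  0.5  0.1] w 27.6 | spin -0.0 dp [0.4 0.2 0.5]
```

```bash
python3 -m creep '[{"dp":[0,0,1],"spin":0},{"dp":[0,0,0],"spin":0}]'
python3 -m creep '[{"dp":[0,0,0],"spin":0},{"dp":[0,0,0],"spin":0},{"dp":[0,0,0],"spin":0},{"dp":[0,0,-4],"spin":0},{"dp":[0,0,-10],"spin":0},{"dp":[0,0,-20],"spin":0},{"dp":[0,0,-25],"spin":0},{"dp":[0,0,-25],"spin":0},{"dp":[0,10,-10],"spin":0},{"dp":[0,25,0],"spin":0},{"dp":[0,30,0],"spin":0},{"dp":[0,30,0],"spin":0},{"dp":[0,30,0],"spin":0},{"dp":[0,30,0],"spin":0},{"dp":[0,0,0],"spin":0}]' 0.45
python3 - <<'E'
from h import *
D=snap();cas(D,"pink",z=.041,near=(.586,-.1075));cas(D,"yellow",near=(.449,.039))
go(.4485,.0395,.1,10)
a=D["top"]["color"][180:280,220:300];b=D["scene"]["color"][150:250,190:320]
f=lambda i,k:cv2.resize(i,None,fx=k,fy=k,interpolation=cv2.INTER_CUBIC)
a=f(a,4);b=f(b,3.6);c=np.zeros((400,800,3),np.uint8);c[:,:320]=a;c[:b.shape[0],325:325+b.shape[1]]=b
cv2.imwrite("pics/c7.png",np.clip(c*1.3,0,255).astype(np.uint8))
E
```

```text
t: 16.9
position: [0.5865, -0.1078, 0.2195]
tcp_rot: [[-0.998, 0.062, 0.0], [0.062, 0.998, 0.0], [-0.0, 0.0, -1.0]]
ft_force: [0.3, -0.0, -0.6]
gripper_width: 0.0275
t: 18.15
position: [0.5957, 0.0562, 0.3132]
tcp_rot: [[-0.999, 0.051, -0.0], [0.051, 0.999, 0.005], [0.001, 0.005, -1.0]]
ft_force: [-0.4, 1.1, 0.5]
gripper_width: 0.0391
pink top c 572.9 -116.2 size 43.9 25.7 long axis 57.9
pink scene c 588.2 -112.0 size 71.2 39.7 long axis 177.0
yellow top c 446.8 53.0 size 29.9 16.5 long axis 9.1
yellow scene c 448.4 40.8 size 45.8 34.7 long axis 101.7
t 18.2 tip [595.7  49.7 131.4] yaw 86.7 F [-0.2 -0.8 -0.6] w 39.1 | spin 76.7 dp [  15.6 -146.7   31.4]
```

View pics/c7.png

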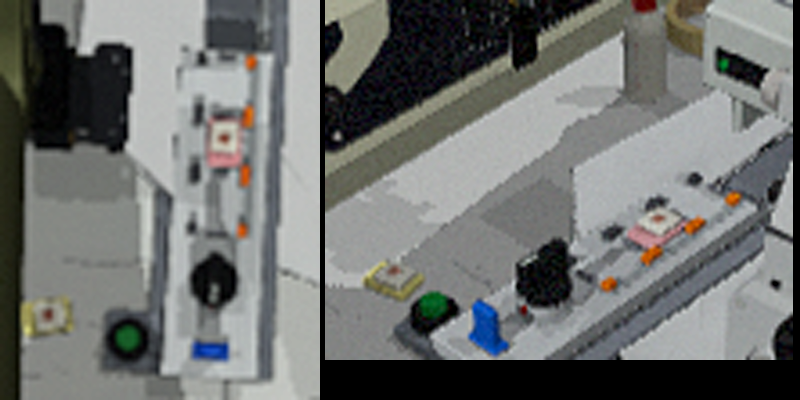

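Pink lies squarely in the middle pocket (top crop (225,143), midway between the posts); yellow unmoved. Fetch yellow.

```bash
python3 -m creep '[{"dp":[0,0,0],"spin":6},{"dp":[0,0,0],"spin":7},{"dp":[0,0,0],"spin":7},{"dp":[0,0,0],"spin":7},{"dp":[0,0,0],"spin":7},{"dp":[0,0,0],"spin":7},{"dp":[0,0,0],"spin":7},{"dp":[0,0,0],"spin":7},{"dp":[0,0,0],"spin":7},{"dp":[0,0,0],"spin":7},{"dp":[0,0,0],"spin":7},{"dp":[1,-10,0],"spin":0},{"dp":[2,-20,0],"spin":0},{"dp":[2,-22,0],"spin":0},{"dp":[2,-22,0],"spin":0},{"dp":[3,-22,0],"spin":0},{"dp":[2,-22,0],"spin":0},{"dp":[2,-18,0],"spin":0},{"dp":[1,-10,0],"spin":0},{"dp":[0,0,0],"spin":0}]' 0.5
python3 -c "
from h import *
go(.4485,.040,.04,10)"
```

```text
t: 19.92
position: [0.4479, 0.0337, 0.3133]
tcp_rot: [[-0.179, 0.984, -0.001], [0.984, 0.179, 0.002], [0.002, -0.001, -1.0]]
ft_force: [-0.1, 0.1, 0.7]
gripper_width: 0.0435
t 19.9 tip [447.6  34.  131.3] yaw 10.3 F [-0.1  0.1  0.7] w 43.5 | spin 0.3 dp [ 5.8  1.9 91.3]
```

```bash
python3 -m creep '[{"dp":[3,1,10],"spin":0},{"dp":[3,1,20],"spin":0},{"dp":[0,0,20],"spin":0},{"dp":[0,0,20],"spin":0},{"dp":[0,0,15],"spin":0},{"dp":[0,0,6],"spin":0},{"dp":[0,0,0],"spin":0},{"dp":[0,0,0],"spin":0}]'
python3 -c "
from h import *
go(.4485,.040,.002,10);D={'scene':arm.snapshot('scene')};cas(D,'yellow',near=(.449,.040))"
```

```text
t: 20.58
position: [0.4512, 0.0412, 0.2224]
tcp_rot: [[-0.181, 0.984, 0.0], [0.984, 0.181, -0.001], [-0.001, -0.0, -1.0]]
ft_force: [0.9, -0.5, 0.4]
gripper_width: 0.0434
t 20.6 tip [451.2  41.   40.4] yaw 10.4 F [ 0.9 -0.5  0.4] w 43.4 | spin 0.4 dp [-0.5 -2.8 38.4]
yellow scene c 448.1 40.6 size 46.1 34.6 long axis 101.9
```

```bash
python3 -m creep '[{"dp":[-1,-2,8],"spin":0},{"dp":[0,0,10],"spin":0},{"dp":[0,0,10],"spin":0},{"dp":[0,0,6],"spin":0},{"dp":[0,0,3],"spin":0},{"dp":[0,0,0],"spin":0},{"dp":[0,0,0],"spin":0}]'
python3 -c "
from h import *
go(.4485,.040,.0015,10)"
```

```text
t: 21.22
position: [0.4488, 0.0401, 0.1853]
tcp_rot: [[-0.181, 0.983, -0.0], [0.983, 0.181, -0.0], [-0.0, -0.0, -1.0]]
ft_force: [0.4, 0.4, 0.6]
gripper_width: 0.0433
t 21.2 tip [448.7  40.    3.3] yaw 10.4 F [0.4 0.4 0.6] w 43.3 | spin 0.4 dp [ 0.  -0.2  1.8]
```

```bash
python3 -m creep '[{"dp":[0,0,1.5],"spin":0},{"dp":[0,0,0],"spin":0},{"dp":[0,0,0],"spin":0}]'
python3 -m creep '[{"dp":[0,0,0],"spin":0},{"dp":[0,0,0],"spin":0},{"dp":[0,0,0],"spin":0},{"dp":[0,0,0],"spin":0},{"dp":[0,0,0],"spin":0},{"dp":[0,0,0],"spin":0}]' 0
python3 -m creep '[{"dp":[0,0,-5],"spin":0},{"dp":[0,0,-15],"spin":0},{"dp":[0,0,-25],"spin":0},{"dp":[0,0,-25],"spin":0},{"dp":[0,0,-20],"spin":0},{"dp":[0,0,-10],"spin":0},{"dp":[0,0,0],"spin":-6},{"dp":[0,0,0],"spin":-7},{"dp":[0,0,0],"spin":-7},{"dp":[0,0,0],"spin":-7},{"dp":[0,0,0],"spin":-7},{"dp":[0,0,0],"spin":-7},{"dp":[0,0,0],"spin":-7},{"dp":[0,0,0],"spin":-7},{"dp":[0,0,0],"spin":-7},{"dp":[0,0,0],"spin":-7},{"dp":[0,0,0],"spin":-7},{"dp":[0,0,0],"spin":0}]'
python3 -c "
from h import *
go(.537,-.1046,.1,86.5)"
```

```text
t: 21.47
position: [0.449, 0.0402, 0.1843]
tcp_rot: [[-0.181, 0.983, 0.001], [0.983, 0.181, 0.0], [0.0, 0.001, -1.0]]
ft_force: [-0.1, 0.6, -0.5]
gripper_width: 0.0433
t: 21.97
position: [0.4488, 0.0402, 0.1841]
tcp_rot: [[-0.181, 0.983, 0.0], [0.983, 0.181, 0.0], [0.0, 0.0, -1.0]]
ft_force: [-1.3, 0.6, 1.3]
gripper_width: 0.0277
t: 23.47
position: [0.4485, 0.0401, 0.2836]
tcp_rot: [[-0.998, 0.059, -0.001], [0.059, 0.998, -0.0], [0.001, -0.0, -1.0]]
ft_force: [-0.5, 0.3, -1.0]
gripper_width: 0.0281
t 23.5 tip [448.4  40.  101.6] yaw 86.6 F [-0.5  0.3 -1. ] w 28.1 | spin 0.1 dp [ -97.3 -138.9    1.6]
```

```bash
python3 -m creep '[{"dp":[-5,-8,0],"spin":0},{"dp":[-11,-15,0],"spin":0},{"dp":[-13,-19,0],"spin":0},{"dp":[-14,-20,0],"spin":0},{"dp":[-14,-20,0],"spin":0},{"dp":[-14,-20,0],"spin":0},{"dp":[-13,-18,0],"spin":0},{"dp":[-9,-13,5],"spin":0},{"dp":[-4,-6,12],"spin":0},{"dp":[0,0,14],"spin":0},{"dp":[0,0,10],"spin":0},{"dp":[0,0,4],"spin":0},{"dp":[0,0,0],"spin":0},{"dp":[0,0,0],"spin":0}]'
python3 -c "
from h import *
go(.537,-.1046,.0385,86.5)
D={'scene':arm.snapshot('scene')}
b=D['scene']['color'][165:245,230:330];cv2.imwrite('pics/c8.png',np.clip(cv2.resize(b,None,fx=7,fy=7,interpolation=2)*1.3,0,255).astype(np.uint8))"
```

```text
t: 24.63
position: [0.537, -0.1042, 0.2391]
tcp_rot: [[-0.998, 0.062, -0.0], [0.062, 0.998, 0.0], [0.0, 0.0, -1.0]]
ft_force: [0.1, -0.6, 0.2]
gripper_width: 0.0277
t 24.6 tip [ 537.  -104.2   57.1] yaw 86.4 F [ 0.1 -0.6  0.2] w 27.7 | spin -0.1 dp [-0.  -0.4 18.6]
```

View pics/c8.png

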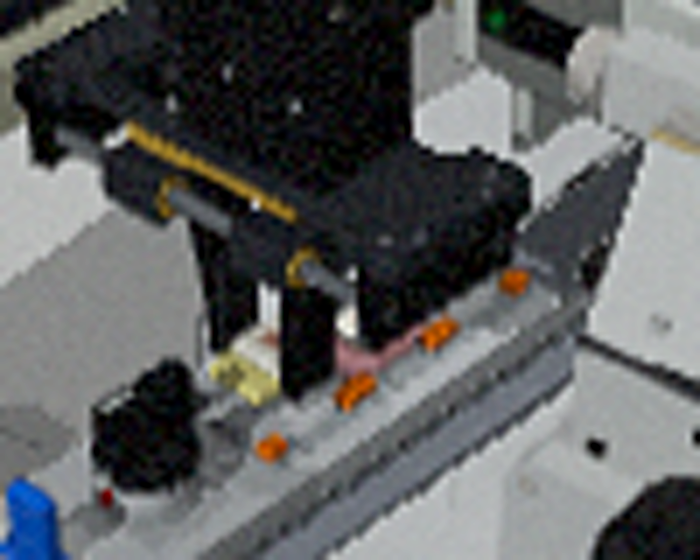

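Yellow hangs above pocket 0, fingertip (305,390) between posts 1 and 2. Lower and release.

```bash
python3 -m creep '[{"dp":[0,0,5],"spin":0},{"dp":[0,0,5],"spin":0},{"dp":[0,0,4],"spin":0},{"dp":[0,0,3],"spin":0},{"dp":[0,0,1],"spin":0},{"dp":[0,0,0],"spin":0},{"dp":[0,0,0],"spin":0}]'
python3 -c "
from h import *
go(.537,-.1046,.0385,86.5)"
```

```text
t: 25.27
position: [0.537, -0.1047, 0.221]
tcp_rot: [[-0.998, 0.062, 0.0], [0.062, 0.998, -0.0], [-0.0, -0.0, -1.0]]
ft_force: [0.6, -0.0, 0.5]
gripper_width: 0.0277
t 25.3 tip [ 537.  -104.7   39. ] yaw 86.4 F [ 0.6 -0.   0.5] w 27.7 | spin -0.1 dp [0.  0.1 0.5]
```

```bash
python3 -m creep '[{"dp":[0,0,1],"spin":0},{"dp":[0,0,0],"spin":0}]'
python3 -m creep '[{"dp":[0,0,0],"spin":0},{"dp":[0,0,0],"spin":0},{"dp":[0,0,0],"spin":0},{"dp":[0,0,-4],"spin":0},{"dp":[0,0,-10],"spin":0},{"dp":[0,0,-20],"spin":0},{"dp":[0,0,-25],"spin":0},{"dp":[0,0,-25],"spin":0},{"dp":[0,10,-10],"spin":0},{"dp":[0,25,0],"spin":0},{"dp":[0,30,0],"spin":0},{"dp":[0,30,0],"spin":0},{"dp":[0,30,0],"spin":0},{"dp":[0,30,0],"spin":0},{"dp":[0,0,0],"spin":0}]' 0.45
python3 - <<'E'
from h import *
D=snap()
go(.473,-.102,.1,86.5)
a=D["top"]["color"][190:280,240:300];b=D["scene"]["color"][175:250,225:315]
f=lambda i,k:cv2.resize(i,None,fx=k,fy=k,interpolation=cv2.INTER_CUBIC)
a=f(a,6);b=f(b,4.8);c=np.zeros((540,800,3),np.uint8);c[:,:360]=a;c[:b.shape[0],365:365+b.shape[1]]=b
cv2.imwrite("pics/c9.png",np.clip(c*1.3,0,255).astype(np.uint8))
E
```

```text
t: 25.43
position: [0.5372, -0.1047, 0.2202]
tcp_rot: [[-0.998, 0.062, 0.001], [0.062, 0.998, -0.0], [-0.001, 0.0, -1.0]]
ft_force: [0.7, 0.3, -0.4]
gripper_width: 0.0275
t: 26.68
position: [0.5467, 0.0575, 0.3148]
tcp_rot: [[-0.999, 0.053, 0.001], [0.053, 0.999, 0.004], [-0.001, 0.004, -1.0]]
ft_force: [-0.4, 1.1, 0.1]
gripper_width: 0.0392
t 26.8 tip [546.8  51.5 132.8] yaw 86.6 F [ 0.2 -1.  -0.2] w 39.4 | spin 0.1 dp [  64.3 -157.7   32.8]
```

View pics/c9.png

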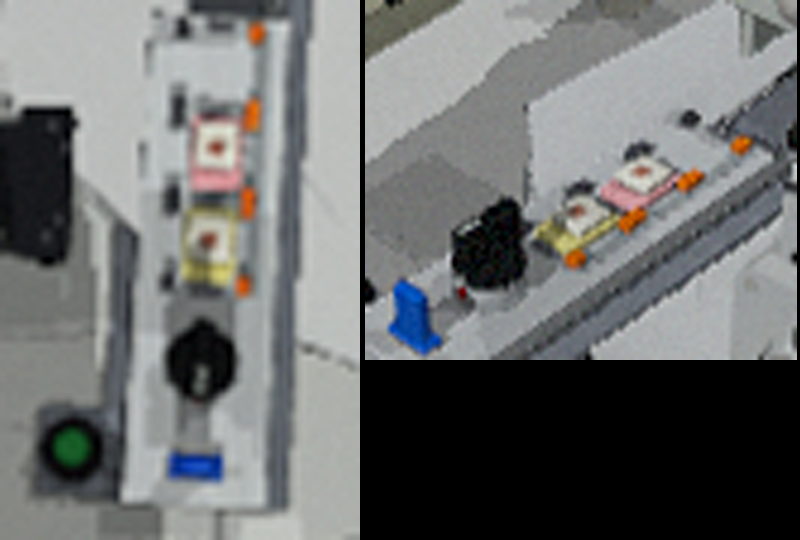

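```bash
python3 -c "
from h import *
D=snap()
for z in(.06,.07,.08,.09,.1):
  print(z,[((proj(D['scene'],[x,y,z])-[225,175]+.5)*4.8+[365,0]).round().tolist() for x,y in((.4925,-.1028),(.4505,-.1002))],[((proj(D['top'],[x,y,z])-[240,190]+.5)*6).round().tolist() for x,y in((.4925,-.1028),(.4505,-.1002))])
"
```

```text
0.06 [[518.0, 241.0], [461.0, 278.0]] [[205.0, 325.0], [201.0, 403.0]]
0.07 [[518.0, 226.0], [460.0, 263.0]] [[205.0, 323.0], [201.0, 402.0]]
0.08 [[517.0, 211.0], [459.0, 248.0]] [[206.0, 321.0], [201.0, 400.0]]
0.09 [[516.0, 197.0], [458.0, 233.0]] [[206.0, 319.0], [201.0, 399.0]]
0.1 [[515.0, 181.0], [457.0, 218.0]] [[206.0, 318.0], [201.0, 397.0]]
```

Both cassettes sit flat in pockets 0 and 1. Knob at crop (200,360), bar along the row within a few degrees, top about z=0.09. Go over the knob.

```bash
python3 -m creep '[{"dp":[3,-8,0],"spin":0},{"dp":[6,-15,0],"spin":0},{"dp":[8,-19,0],"spin":0},{"dp":[9,-21,0],"spin":0},{"dp":[9,-22,0],"spin":0},{"dp":[9,-22,0],"spin":0},{"dp":[9,-22,0],"spin":0},{"dp":[7,-18,0],"spin":0},{"dp":[4,-9,8],"spin":0},{"dp":[0,0,14],"spin":0},{"dp":[0,0,10],"spin":0},{"dp":[0,0,0],"spin":0},{"dp":[0,0,0],"spin":0}]'
python3 -c "
from h import *
go(.4715,-.1015,.07,86.5)
D={'scene':arm.snapshot('scene')}
b=D['scene']['color'][165:245,215:315];cv2.imwrite('pics/c10.png',np.clip(cv2.resize(b,None,fx=7,fy=7,interpolation=2)*1.4,0,255).astype(np.uint8))"
```

```text
t: 27.97
position: [0.4726, -0.1016, 0.2812]
tcp_rot: [[-0.998, 0.062, -0.002], [0.062, 0.998, -0.0], [0.002, -0.001, -1.0]]
ft_force: [0.2, 0.4, -0.4]
gripper_width: 0.0393
t 28.0 tip [ 472.3 -101.7   99.2] yaw 86.4 F [ 0.2  0.4 -0.4] w 39.3 | spin -0.1 dp [ 0.8  0.1 29.2]
```

View pics/c10.png

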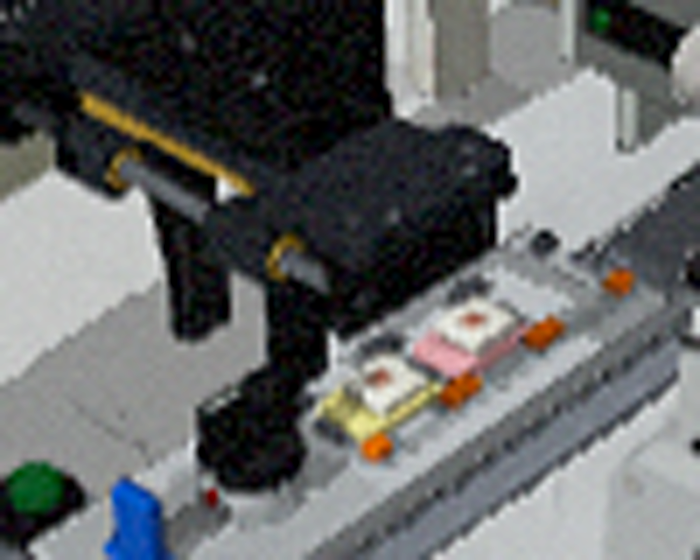

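Fingers straddle the knob (tips (195,335) and about (300,372); knob top about (248,390)). Descend gently.

```bash
python3 -m creep '[{"dp":[1,0,5],"spin":0},{"dp":[0,0,7],"spin":0},{"dp":[0,0,6],"spin":0},{"dp":[0,0,4],"spin":0},{"dp":[0,0,2],"spin":0},{"dp":[0,0,0],"spin":0},{"dp":[0,0,0],"spin":0}]'
python3 -c "
from h import *
go(.4715,-.1015,.07,86.5)
D={'scene':arm.snapshot('scene')}
b=D['scene']['color'][185:245,225:295];cv2.imwrite('pics/c11.png',np.clip(cv2.resize(b,None,fx=9,fy=9,interpolation=2)*1.8,0,255).astype(np.uint8))"
```

```text
t: 28.6
position: [0.4721, -0.1016, 0.2579]
tcp_rot: [[-0.998, 0.062, -0.0], [0.062, 0.998, -0.0], [0.0, -0.0, -1.0]]
ft_force: [-0.1, 0.9, -0.3]
gripper_width: 0.0394
t 28.6 tip [ 472.1 -101.7   75.9] yaw 86.4 F [-0.1  0.9 -0.3] w 39.4 | spin -0.1 dp [0.6 0.1 5.9]
```

View pics/c11.png

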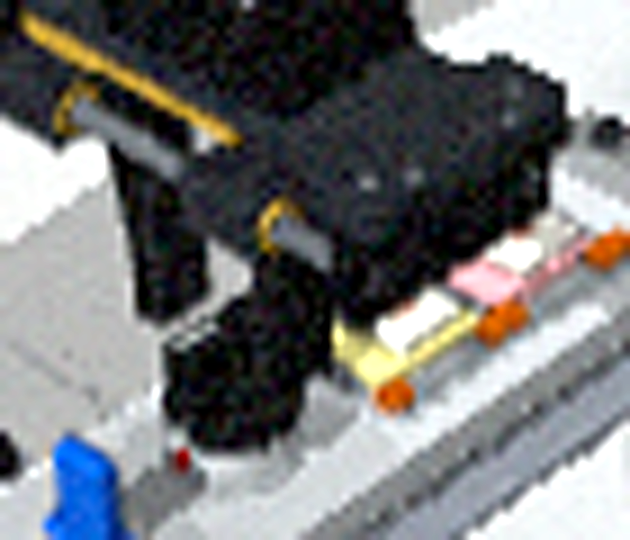

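The tips now stand beside the knob's bar, without contact. A little lower, then close.

```bash
python3 -m creep '[{"dp":[0.5,0,3],"spin":0},{"dp":[0,0,2],"spin":0},{"dp":[0,0,0],"spin":0},{"dp":[0,0,0],"spin":0}]'
python3 -m creep '[{"dp":[0,0,0],"spin":0},{"dp":[0,0,0],"spin":0},{"dp":[0,0,0],"spin":0},{"dp":[0,0,0],"spin":0},{"dp":[0,0,0],"spin":0},{"dp":[0,0,0],"spin":0},{"dp":[0,0,0],"spin":0}]' 0
python3 -c "
from h import *
go(.4715,-.1015,.07,86.5);print(arm.read_state()['wrist_torque'],arm.read_state()['joints'])"
```

```text
t: 28.98
position: [0.4715, -0.1015, 0.2529]
tcp_rot: [[-0.998, 0.062, -0.0], [0.062, 0.998, 0.0], [0.0, 0.0, -1.0]]
ft_force: [0.1, -0.5, -0.8]
gripper_width: 0.0392
t: 29.57
position: [0.4718, -0.1005, 0.2531]
tcp_rot: [[-0.998, 0.061, 0.0], [0.061, 0.998, 0.002], [-0.0, 0.002, -1.0]]
ft_force: [-0.4, 3.5, 1.7]
gripper_width: 0.0116
t 29.6 tip [ 471.8 -100.2   71.1] yaw 86.5 F [-0.4  3.5  1.7] w 11.6 | spin -0.0 dp [ 0.2 -1.4  1.1]
[ 1.02434817  0.04713831 -0.0124149 ] [-0.65366287  0.12529011  0.86170668  2.05754451 -0.11466711  1.00546179
  1.77546769]
```

```bash
cat > tq.py <<'E'
from h import *
import sys
s=arm.read_state();R=np.array(s["tcp_rot"]);print("  yaw",round(np.degrees(np.arctan2(R[1,1],R[0,1])),1),"Tz",round(s["wrist_torque"][2],3),"j7t",round(s["joint_torque"][6],3),"F",np.round(s["ft_force"],1),"w",round(s["gripper_width"]*1000,1))
E
python3 -m creep '[{"dp":[0,1,0],"spin":1},{"dp":[0,0,0],"spin":3},{"dp":[0,0,0],"spin":3},{"dp":[0,0,0],"spin":3}]' >/dev/null; python3 tq.py
python3 -m creep '[{"dp":[0,0,0],"spin":3},{"dp":[0,0,0],"spin":3},{"dp":[0,0,0],"spin":3},{"dp":[0,0,0],"spin":1}]' >/dev/null; python3 tq.py
python3 -m creep '[{"dp":[0,0,0],"spin":3},{"dp":[0,0,0],"spin":3},{"dp":[0,0,0],"spin":3},{"dp":[0,0,0],"spin":1}]' >/dev/null; python3 tq.py
```

```text
yaw 76.3 Tz 0.084 j7t 0.596 F [0.1 2.6 1.3] w 11.6
  yaw 66.3 Tz 0.067 j7t -0.185 F [0.6 2.3 2.2] w 12.0
  yaw 56.4 Tz 0.06 j7t -0.185 F [-0.6  3.4  1.6] w 11.6
```

```bash
python3 -m creep '[{"dp":[0,0,0],"spin":3},{"dp":[0,0,0],"spin":3},{"dp":[0,0,0],"spin":2},{"dp":[0,0,0],"spin":0}]' >/dev/null; python3 tq.py
python3 -m creep '[{"dp":[0,0,0],"spin":2},{"dp":[0,0,0],"spin":1},{"dp":[0,0,0],"spin":0}]' >/dev/null; python3 tq.py
python3 -m creep '[{"dp":[0,0,0],"spin":2},{"dp":[0,0,0],"spin":1},{"dp":[0,0,0],"spin":0}]' >/dev/null; python3 tq.py
python3 -m creep '[{"dp":[0,0,0],"spin":2},{"dp":[0,0,0],"spin":1},{"dp":[0,0,0],"spin":0}]' >/dev/null; python3 tq.py
python3 -m creep '[{"dp":[0,0,0],"spin":2},{"dp":[0,0,0],"spin":1},{"dp":[0,0,0],"spin":0}]' >/dev/null; python3 tq.py
python3 -m creep '[{"dp":[0,0,0],"spin":2},{"dp":[0,0,0],"spin":1},{"dp":[0,0,0],"spin":0}]' >/dev/null; python3 tq.py
python3 -m creep '[{"dp":[0,0,0],"spin":2},{"dp":[0,0,0],"spin":1},{"dp":[0,0,0],"spin":0}]' >/dev/null; python3 tq.py
```

```text
yaw 48.5 Tz -0.007 j7t -0.347 F [0.4 4.1 2.4] w 11.6
  yaw 45.5 Tz 0.018 j7t -0.187 F [-0.3  4.5  2.6] w 11.7
  yaw 42.5 Tz -0.037 j7t -0.187 F [0.1 4.5 3.5] w 11.5
  yaw 39.5 Tz -0.022 j7t -0.199 F [-1.   4.9  3. ] w 11.7
  yaw 36.5 Tz 0.036 j7t -0.259 F [-0.7  5.   3.7] w 11.8
  yaw 33.5 Tz 0.102 j7t -0.317 F [-0.3  5.1  3.6] w 12.0
  yaw 30.5 Tz 0.02 j7t -0.213 F [-0.4  4.1  3.4] w 11.6
```

Joint-7 torque peaked at yaw 33.5 and falls at 30.5: crest passed. Go on carefully to settle into the notch.

```bash
python3 -m creep '[{"dp":[0,0,0],"spin":2},{"dp":[0,0,0],"spin":1},{"dp":[0,0,0],"spin":0}]' >/dev/null; python3 tq.py
python3 -m creep '[{"dp":[0,0,0],"spin":2},{"dp":[0,0,0],"spin":1},{"dp":[0,0,0],"spin":0}]' >/dev/null; python3 tq.py
python3 -m creep '[{"dp":[0,0,0],"spin":2},{"dp":[0,0,0],"spin":0},{"dp":[0,0,0],"spin":0}]' >/dev/null; python3 tq.py
```

```text
yaw 27.5 Tz -0.015 j7t -0.203 F [-1.1  5.   4.9] w 11.9
  yaw 24.5 Tz -0.026 j7t -0.198 F [-0.8  5.2  3.9] w 11.6
  yaw 22.5 Tz 0.042 j7t -0.024 F [-1.5  4.3  2.9] w 11.6
```

```bash
for i in 1 2 3 4 5; do python3 -m creep '[{"dp":[0,0,0],"spin":0}]' >/dev/null; python3 tq.py; done
```

```text
yaw 22.5 Tz -0.024 j7t 0.01 F [-0.7  5.1  4.3] w 11.7
  yaw 22.5 Tz -0.041 j7t 0.013 F [-1.2  5.1  3.8] w 11.8
  yaw 22.5 Tz -0.045 j7t 0.013 F [-0.7  6.   4. ] w 12.2
  yaw 22.5 Tz -0.046 j7t 0.013 F [-1.4  5.4  3.8] w 11.9
  yaw 22.5 Tz 0.064 j7t 0.013 F [-0.7  5.9  3.7] w 11.5
```

```bash
python3 -m creep '[{"dp":[0,0,0],"spin":2},{"dp":[0,0,0],"spin":0}]' >/dev/null; python3 tq.py; for i in 1 2 3 ; do python3 -m creep '[{"dp":[0,0,0],"spin":0}]' >/dev/null; python3 tq.py; done
```

```text
yaw 20.4 Tz -0.071 j7t -0.249 F [-1.1  4.4  3.5] w 11.7
  yaw 20.5 Tz -0.032 j7t -0.002 F [-0.1  5.4  3.6] w 11.7
  yaw 20.5 Tz -0.055 j7t 0.031 F [-0.3  4.4  3.2] w 11.6
  yaw 20.5 Tz -0.023 j7t 0.034 F [-1.5  4.8  3.9] w 11.5
```

Torque has reversed (past the crest). Follow to the notch, where it returns to zero.

```bash
for k in 1 2; do python3 -m creep '[{"dp":[0,0,0],"spin":2},{"dp":[0,0,0],"spin":0},{"dp":[0,0,0],"spin":0}]' >/dev/null; for i in 1 2 3 ; do python3 -m creep '[{"dp":[0,0,0],"spin":0}]' >/dev/null; python3 tq.py; done;done
```

```text
yaw 18.5 Tz -0.124 j7t 0.042 F [-1.2  4.8  4. ] w 11.8
  yaw 18.5 Tz -0.027 j7t 0.044 F [-0.4  4.8  4.2] w 11.6
  yaw 18.5 Tz -0.034 j7t 0.044 F [-0.9  5.1  3.5] w 11.4
  yaw 16.5 Tz -0.001 j7t 0.042 F [-0.9  5.2  3.4] w 11.7
  yaw 16.5 Tz -0.07 j7t 0.044 F [0.  5.4 3.4] w 12.0
  yaw 16.5 Tz -0.014 j7t 0.044 F [-0.2  5.   3.9] w 11.8
```

Reversal maximum at yaw ≈17.5 (peak was at ≈33): crest ≈25, notch ≈10, which matches the bite at 0.8 rad. Go 4° on (clutch ≈0.48), then release.

```bash
python3 -m creep '[{"dp":[0,0,0],"spin":2},{"dp":[0,0,0],"spin":2},{"dp":[0,0,0],"spin":0},{"dp":[0,0,0],"spin":0},{"dp":[0,0,0],"spin":0}]' >/dev/null; python3 tq.py
python3 -m creep '[{"dp":[0,0,0],"spin":0},{"dp":[0,0,0],"spin":0},{"dp":[0,0,0],"spin":0},{"dp":[0,0,-8],"spin":0},{"dp":[0,0,-15],"spin":0},{"dp":[0,0,-15],"spin":0},{"dp":[0,0,-15],"spin":0},{"dp":[20,0,0],"spin":0},{"dp":[30,0,0],"spin":0},{"dp":[35,0,0],"spin":0},{"dp":[35,0,0],"spin":0},{"dp":[25,0,0],"spin":0},{"dp":[0,0,0],"spin":0}]' 0.4
python3 - <<'E'
from h import *
D=snap();go(.42,-.0978,.1,86.5)
for n in D: print([onplane(D[n],q[1:3],.043).round(4).tolist() for q in blobs(D[n],n,"orange",3)])
b=blobs(D["top"],"top","blue")[0];print(onplane(D["top"],b[1:3],.07))
a=D["top"]["color"][190:280,240:300];b=D["scene"]["color"][175:250,225:315]
f=lambda i,k:cv2.resize(i,None,fx=k,fy=k,interpolation=cv2.INTER_CUBIC)
a=f(a,6);b=f(b,4.8);c=np.zeros((540,800,3),np.uint8);c[:,:360]=a;c[:b.shape[0],365:365+b.shape[1]]=b
cv2.imwrite("pics/c12.png",np.clip(c*1.4,0,255).astype(np.uint8))
E
```

```text
yaw 12.5 Tz -0.001 j7t 0.019 F [-0.5  4.7  3.7] w 11.7
t: 36.48
position: [0.4394, 0.0456, 0.3064]
tcp_rot: [[-0.223, 0.975, 0.0], [0.975, 0.223, 0.002], [0.002, 0.001, -1.0]]
ft_force: [-0.2, 0.1, -0.1]
gripper_width: 0.0343
t 36.6 tip [440.6  41.1 124.4] yaw 12.6 F [ 0.7 -0.3  0.3] w 35.1 | spin -73.9 dp [  12.1 -139.9   24.4]
[[0.6111, -0.1261, 0.043], [0.561, -0.1224, 0.043], [0.6567, -0.1272, 0.043]]
[[0.6102, -0.1227, 0.043], [0.5621, -0.1199, 0.043], [0.6561, -0.1251, 0.043], [0.5168, -0.1173, 0.043]]
[ 0.41606579 -0.09795637  0.07      ]
```

View pics/c12.png

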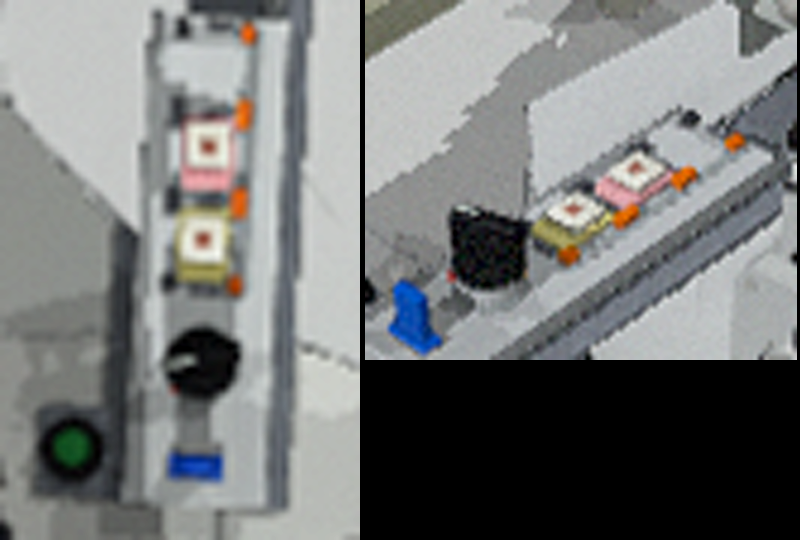

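Jaw has moved ~5 mm onto both cassettes, which lie flat against the fixed posts; the knob stands ~75° on. Now grip the tab again.

```bash
python3 -m creep '[{"dp":[0,0,0],"spin":-4},{"dp":[0,0,0],"spin":-7},{"dp":[0,0,0],"spin":-7},{"dp":[0,0,0],"spin":-7},{"dp":[0,0,0],"spin":-7},{"dp":[0,0,0],"spin":-7},{"dp":[0,0,0],"spin":-7},{"dp":[0,0,0],"spin":-7},{"dp":[0,0,0],"spin":-7},{"dp":[0,0,0],"spin":-7},{"dp":[0,0,0],"spin":-7},{"dp":[1,-10,0],"spin":0},{"dp":[2,-20,0],"spin":0},{"dp":[2,-25,0],"spin":0},{"dp":[2,-25,0],"spin":0},{"dp":[2,-25,0],"spin":0},{"dp":[2,-20,0],"spin":0},{"dp":[1,-12,0],"spin":0},{"dp":[0,0,0],"spin":0},{"dp":[0,0,0],"spin":0}]' 0.5
python3 -c "
from h import *
go(.42,-.0981,.044,86.5)"
```

```text
t: 38.25
position: [0.4196, -0.096, 0.306]
tcp_rot: [[-0.998, 0.066, 0.0], [0.066, 0.998, 0.001], [-0.0, 0.001, -1.0]]
ft_force: [-0.9, 0.6, 0.7]
gripper_width: 0.0434
t 38.2 tip [419.7 -95.8 124. ] yaw 86.2 F [-0.9  0.6  0.7] w 43.4 | spin -0.3 dp [-0.5 -2.3 80. ]
```

```bash
python3 -m creep '[{"dp":[-1,-2,8],"spin":-0.3},{"dp":[0,0,14],"spin":0},{"dp":[0,0,16],"spin":0},{"dp":[0,0,16],"spin":0},{"dp":[0,0,14],"spin":0},{"dp":[0,0,8],"spin":0},{"dp":[0,0,3],"spin":0},{"dp":[0,0,0],"spin":0},{"dp":[0,0,0],"spin":0}]'
python3 -c "
from h import *
go(.42,-.0981,.044,86.5)"
python3 -m creep '[{"dp":[0,0,0],"spin":0},{"dp":[0,0,0],"spin":0},{"dp":[0,0,0],"spin":0},{"dp":[0,0,0],"spin":0},{"dp":[0,0,0],"spin":0},{"dp":[0,0,0],"spin":0}]' 0
python3 -c "
from h import *
go(.6246,-.1105,.044,86.5)"
```

```text
t: 39.0
position: [0.421, -0.0965, 0.2272]
tcp_rot: [[-0.998, 0.056, -0.0], [0.056, 0.998, -0.001], [0.0, -0.001, -1.0]]
ft_force: [-0.6, -0.2, 0.3]
gripper_width: 0.0435
t 39.0 tip [421.  -96.6  45.2] yaw 86.8 F [-0.6 -0.2  0.3] w 43.5 | spin 0.3 dp [ 0.9 -1.5  1.2]
t: 39.5
position: [0.4209, -0.0969, 0.2272]
tcp_rot: [[-0.998, 0.057, 0.001], [0.057, 0.998, 0.001], [-0.0, 0.001, -1.0]]
ft_force: [-1.1, 0.7, 1.9]
gripper_width: 0.0197
t 39.5 tip [421.  -96.8  45.2] yaw 86.7 F [-1.1  0.7  1.9] w 19.7 | spin 0.2 dp [-204.    -1.2    1.2]
```

```bash
python3 -m creep '[{"dp":[-4,0,0],"spin":0.2},{"dp":[-8,0,0],"spin":0},{"dp":[-11,0,0],"spin":0},{"dp":[-11,0,0],"spin":0},{"dp":[-11,0,0],"spin":0},{"dp":[-11,0,0],"spin":0},{"dp":[-11,0,0],"spin":0},{"dp":[-11,0,0],"spin":0},{"dp":[-8,0,0],"spin":0},{"dp":[-4,0,0],"spin":0},{"dp":[0,0,0],"spin":0}]'
python3 -c "
from h import *
go(.6246,-.1105,.044,86.5)"
```

```text
t: 40.42
position: [0.5116, -0.1021, 0.2273]
tcp_rot: [[-0.998, 0.06, 0.001], [0.06, 0.998, -0.0], [-0.001, -0.0, -1.0]]
ft_force: [0.4, 1.7, 2.7]
gripper_width: 0.0196
t 40.4 tip [ 511.7 -102.2   45.3] yaw 86.6 F [0.4 1.7 2.7] w 19.6 | spin 0.1 dp [-113.2   -1.4    1.3]
```

```bash
python3 -m creep '[{"dp":[-4,0,0],"spin":0},{"dp":[-8,0,0],"spin":0},{"dp":[-11,-0.2,0],"spin":0},{"dp":[-11,-0.2,0],"spin":0},{"dp":[-11,-0.2,0],"spin":0},{"dp":[-11,0,0],"spin":0},{"dp":[-11,0,0],"spin":0},{"dp":[-11,0,0],"spin":0},{"dp":[-9,0,0],"spin":0},{"dp":[-6,0,0],"spin":0},{"dp":[-4,0,0],"spin":0},{"dp":[0,0,0],"spin":0}]'
python3 -c "
from h import *
go(.6246,-.1105,.044,86.5)"
```

```text
t: 41.42
position: [0.608, -0.108, 0.2273]
tcp_rot: [[-0.998, 0.059, 0.0], [0.059, 0.998, 0.001], [-0.0, 0.001, -1.0]]
ft_force: [-0.2, 2.7, 3.1]
gripper_width: 0.0194
t 41.4 tip [ 608.1 -107.8   45.3] yaw 86.6 F [-0.2  2.7  3.1] w 19.4 | spin 0.1 dp [-16.6  -1.6   1.3]
```

```bash
python3 -m creep '[{"dp":[-3,0,0],"spin":0},{"dp":[-3,0,0],"spin":0},{"dp":[-2,0,0],"spin":0},{"dp":[0,0,0],"spin":0}]'
python3 -c "
from h import *
go(.6246,-.1105,.044,86.5)"
```

```text
t: 41.75
position: [0.6153, -0.1086, 0.2273]
tcp_rot: [[-0.998, 0.06, -0.0], [0.06, 0.998, 0.002], [0.0, 0.002, -1.0]]
ft_force: [-1.0, 2.1, 5.3]
gripper_width: 0.0197
t 41.8 tip [ 615.3 -108.3   45.3] yaw 86.6 F [-1.   2.1  5.3] w 19.7 | spin 0.1 dp [-9.4 -1.6  1.3]
```

```bash
python3 -m creep '[{"dp":[-3,0,0],"spin":0},{"dp":[-3,0,0],"spin":0},{"dp":[-2,0,0],"spin":0},{"dp":[0,0,0],"spin":0}]' | grep -E "pos|force"
python3 -m creep '[{"dp":[-2,0,0],"spin":0},{"dp":[-1.5,0,0],"spin":0},{"dp":[0,0,0],"spin":0}]'| grep -E "pos|force"
python3 -m creep '[{"dp":[-1.5,0,0],"spin":0},{"dp":[0,0,0],"spin":0}]'| grep -E "pos|force"
```

```text
position: [0.6233, -0.109, 0.2273]
ft_force: [-2.8, 2.4, 4.3]
position: [0.6261, -0.1093, 0.2273]
ft_force: [-4.1, 3.8, 7.6]
position: [0.6267, -0.1095, 0.2273]
ft_force: [-8.6, 5.0, 10.7]
```

```bash
python3 -m creep '[{"dp":[-1.5,0,0],"spin":0},{"dp":[-1.5,0,0],"spin":0},{"dp":[0,0,0],"spin":0}]'| grep -E "pos|force"
python3 -m creep '[{"dp":[-1.5,0,0],"spin":0},{"dp":[0,0,0],"spin":0}]'| grep -E "pos|force"
```

```text
position: [0.6278, -0.1098, 0.2271]
ft_force: [-16.7, 5.7, 16.8]
position: [0.6285, -0.11, 0.227]
ft_force: [-20.2, 6.2, 19.3]
```

Home stop: position 0.205 m from start, force rose to 20 N. Relax, release, lift, and go over the button with fingers shut.

```bash
python3 -m creep '[{"dp":[2,0,0],"spin":0},{"dp":[2,0,0],"spin":0},{"dp":[0,0,0],"spin":0}]' | grep -E "pos|force"
python3 -m creep '[{"dp":[0,0,0],"spin":0},{"dp":[0,0,0],"spin":0},{"dp":[0,0,0],"spin":0},{"dp":[0,0,-8],"spin":0},{"dp":[0,0,-20],"spin":0},{"dp":[0,0,-25],"spin":0},{"dp":[0,0,-25],"spin":0},{"dp":[0,0,-8],"spin":0}]' 0.5 | grep -E "pos|force"
python3 -c "
from h import *
go(.431,-.030,.06,86.5)
D=snap();b=blobs(D['top'],'top','green');print(b,[onplane(D['top'],q[1:3],.03) for q in b[:1]])
b=blobs(D['scene'],'scene','green');print(b,[onplane(D['scene'],q[1:3],.03) for q in b[:1]])
b=blobs(D['scene'],'scene','blue');print(b)
b=D['scene']['color'][120:250,200:330];cv2.imwrite('pics/c13.png',np.clip(cv2.resize(b,None,fx=4.5,fy=4.5,interpolation=2)*1.3,0,255).astype(np.uint8))"
```

```text
position: [0.6268, -0.1095, 0.2272]
ft_force: [-8.1, 3.5, 9.8]
position: [0.6299, -0.1112, 0.3172]
ft_force: [0.6, -0.9, 0.6]
t 43.8 tip [ 630.9 -111.4  135.2] yaw 86.5 F [ 0.6 -0.9  0.6] w 43.1 | spin 0.0 dp [204.5  69.1  75.2]
[(28, 251.5, 264.21, [39, 112, 6, 6])] [array([ 0.42849422, -0.03009646,  0.03      ])]
[(45, 219.6, 234.0, [31, 91, 8, 7])] [array([ 0.42965716, -0.02791867,  0.03      ])]
[(76, 289.47, 204.66, [100, 58, 10, 13])]
```

View pics/c13.png

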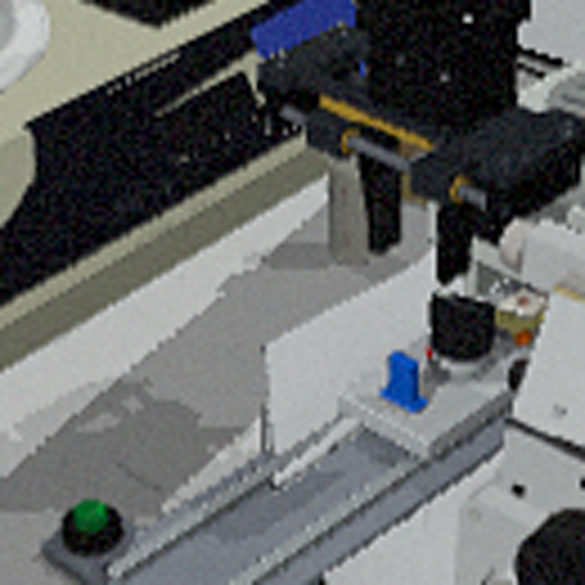

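Carriage is home under the head; tab released. Now the button at (0.429,-0.029).

```bash
python3 -m creep '[{"dp":[8,3,0],"spin":0},{"dp":[18,6,0],"spin":0},{"dp":[24,8,0],"spin":0},{"dp":[25,9,0],"spin":0},{"dp":[25,9,0],"spin":0},{"dp":[25,9,0],"spin":0},{"dp":[25,9,0],"spin":0},{"dp":[25,8,0],"spin":0},{"dp":[18,6,0],"spin":0},{"dp":[9,3,10],"spin":0},{"dp":[0,0,20],"spin":0},{"dp":[0,0,20],"spin":0},{"dp":[0,0,20],"spin":0},{"dp":[0,0,0],"spin":0},{"dp":[0,0,0],"spin":0}]' 0
python3 -c "
from h import *
go(.4295,-.029,.032,86.5)"
```

```text
t: 45.18
position: [0.4299, -0.0279, 0.2416]
tcp_rot: [[-0.998, 0.06, -0.004], [0.06, 0.998, -0.003], [0.004, -0.003, -1.0]]
ft_force: [-0.2, -0.2, 1.0]
gripper_width: 0.0005
t 45.2 tip [429.2 -28.4  59.6] yaw 86.6 F [-0.2 -0.2  1. ] w 0.5 | spin 0.1 dp [-0.4 -0.6 27.6]
```

```bash
python3 -m creep '[{"dp":[0,-0.5,10],"spin":0},{"dp":[0,0,10],"spin":0},{"dp":[0,0,6],"spin":0},{"dp":[0,0,2],"spin":0},{"dp":[0,0,0],"spin":0}]' | grep -E "pos|force"
python3 -m creep '[{"dp":[0,0,2],"spin":0},{"dp":[0,0,2],"spin":0},{"dp":[0,0,0],"spin":0},{"dp":[0,0,0],"spin":0}]' | grep -E "pos|force"
python3 -m creep '[{"dp":[0,0,1],"spin":0},{"dp":[0,0,1],"spin":0},{"dp":[0,0,0],"spin":0},{"dp":[0,0,0],"spin":0}]' | grep -E "pos|force"
```

```text
position: [0.4314, -0.0283, 0.2153]
ft_force: [-1.4, 0.8, 1.6]
position: [0.4316, -0.0285, 0.2114]
ft_force: [-1.1, 1.5, 3.8]
position: [0.432, -0.0286, 0.2103]
ft_force: [-6.6, 1.5, 20.2]
```

Force went 1.6 → 3.8 → 20 N over more than 5 mm: button bottomed. Retract and check.

```bash
python3 -m creep '[{"dp":[0,0,-3],"spin":0},{"dp":[0,0,-8],"spin":0},{"dp":[0,0,-20],"spin":0},{"dp":[0,0,-25],"spin":0},{"dp":[0,0,-25],"spin":0},{"dp":[0,0,-25],"spin":0},{"dp":[-5,20,-20],"spin":0},{"dp":[-5,30,-20],"spin":0},{"dp":[-5,30,-10],"spin":0},{"dp":[-5,30,0],"spin":0},{"dp":[-5,30,0],"spin":0},{"dp":[0,20,0],"spin":0},{"dp":[0,0,0],"spin":0},{"dp":[0,0,0],"spin":0}]' | grep -E "pos|force|t:"
python3 - <<'E'
from h import *
D=snap();b={n:blobs(D[n],n,"blue") for n in D};print(onplane(D["top"],b["top"][0][1:3],.07),tri(D,b["top"][0][1:3],b["scene"][0][1:3]))
a=D["top"]["color"][150:290,200:310];b=D["scene"]["color"][130:250,200:340]
f=lambda i,k:cv2.resize(i,None,fx=k,fy=k,interpolation=cv2.INTER_CUBIC)
a=f(a,3.2);b=f(b,3.1);c=np.zeros((450,800,3),np.uint8);c[:a.shape[0],:a.shape[1]]=a;c[:b.shape[0],360:360+b.shape[1]]=b
cv2.imwrite("pics/c14.png",np.clip(c*1.3,0,255).astype(np.uint8))
E
```

```text
t: 47.43
position: [0.4659, 0.1305, 0.3646]
tcp_rot: [[-0.998, 0.058, 0.0], [0.058, 0.998, -0.002], [-0.0, -0.002, -1.0]]
ft_force: [-0.4, -0.7, -0.2]
[ 0.61805213 -0.11000032  0.07      ] (array([ 0.62089852, -0.11021508,  0.05428592]), np.float64(4.495652756241609e-05))
```

View pics/c14.png

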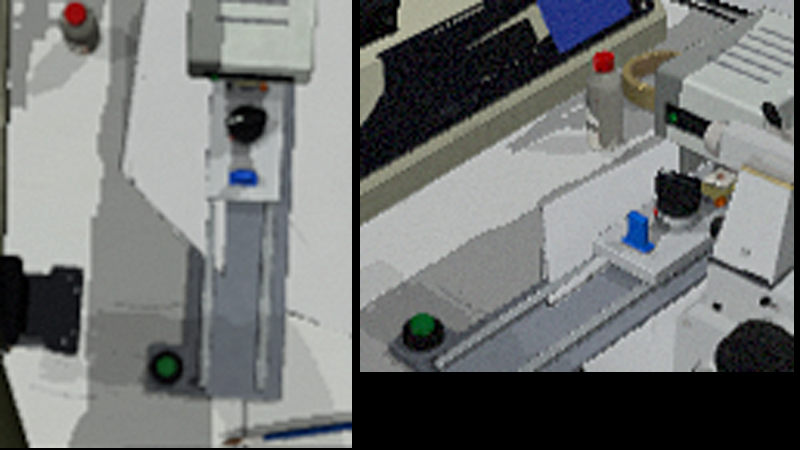

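The carriage is home, both cassettes are under the head, the button is up again, and the bottle and brush are where they were. Hand in.

```bash
python3 -c "
from rig import arm
print(arm.close_job())"
```

```text
the job is handed in; nothing more can be done
None
```

I finished the job in the order asked and handed it in at about 48 s of the 192 s allowed. No verdict came back, so the checks below are my own.

- **Loading:** I drew the carriage to its loading stop. Only the pink and yellow cassettes were there. Pink went flat into the middle pocket and yellow into the pocket nearest the robot.
- **Clamping:** I turned the knob clockwise about 74°, until the clutch torque had peaked, reversed and fallen back towards zero. That is one click; I estimate the clutch at 0.45–0.5 rad, short of the second click at 0.79. The camera views showed the jaw closed about 5 mm with both cassettes held flat.
- **Home and start:** I pushed the carriage in until it pressed on the inner stop with 20 N. I then pressed the start button through about 5 mm until it bottomed, at 20 N, and lifted clear.

**Checks that disagreed:**
- The carriage travel reads 0.205 m from the gripper, but 0.202 m from the top view and 0.204 m from both views together. That is within camera error, so I relied on the force at the stop.
- The imaging head's front appeared 8 mm nearer than the text implies when the carriage was at its loading stop. I relied on the 30 N stop force and the deck sitting flush with the station's front.
- The wrist torque was too noisy to show the click clearly, so I judged it mainly from the last joint's torque.
- The button first resisted at about 33 mm height rather than 30 mm.

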